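Set the sunroom sill back on its cork mats, piggy bank last

ROBOT

A 7-joint arm with a two-finger parallel gripper is mounted at the origin on the work surface. World frame = base frame: x ahead of the robot, y to its left, z up, the work surface at z = 0. Lengths are in m, angles in rad, forces in N, time in s.
With the tool pointing down it reaches from about 0.425 to 0.925 m from the base axis. Payload 6.8 kg.
Tool frame: the origin (TCP) lies midway between the tips of the shut fingers; the grasp point (between the pads) lies 19 mm behind it; z points along the fingers, x is the direction in which the jaws open and shut, and the axes are right-handed (so a half turn about z gives the same grasp; the last joint's range is limited). The gripper opens to 85 mm and grips with 20 to 120 N. Pads are 22 mm wide; open, the fingers measure 114 mm over their backs; the gripper's body (76 mm by 85 mm) begins 54 mm behind the grasp point. The pads swing forward as they close: fully open they stand 13 mm farther back than shut.
Start: joints at [1.212, 0.477, 0.022, 1.555, -0.011, 1.109, -0.083], TCP at [0.168, -0.654, 0.231] pointing down, gripper open.
Joint ranges: [-2.96, 2.96], [-0.34, 2.1], [-1.41, 1.46], [0.24, 2.44], [-1.37, 4.51], [0.17, 1.92], [-2.96, 2.96]. Speed limits (rad/s): [2.39, 2.39, 3.14, 3.14, 3.14, 3.14, 3.14].

INTERFACE

Orientations are given as a unit quaternion [w, x, y, z].
In Python, from station import * gives the robot as it stands.
- The arm moves only by the shell command python3 -m handwheel 'ROWS' [FORCE]. ROWS is JSON, a list of rows, each an object of numbers: "grip": the finger opening in cm, from 0 to 8.54; "tx", "ty", "tz": the shift along the tool's x, y, z in cm; "yaw": the turn about the tool's z in degrees. In form: [{"grip": .., "tx": .., "ty": .., "tz": .., "yaw": ..}, ...]. A call has 1 to 5 rows; each row shifts and turns the commanded pose from where the row before left it, along the tool's axes as they then stand; what a row does not reach is not made up. A row lasts 1/10 s, in which the tool goes at most 50 mm and 8.59 degrees, less where a joint would pass 70% of its speed; a pose out of reach is approached as far as the arm can. A call is refused whole if a number of a shift passes 5 or a number of a turn 8.59, either way. A call with a gripper value outside its range is refused whole. The fingers move at their own pace and stop on an object; FORCE is the grip in N (left out, the last holds). Time passes only in rows, so rows that do not move let the fingers close. It gives the time, the measured TCP pose, the force and the opening at its end, in the units of the state.
- get_obs(): the state, without advancing time (a new reading comes with each control period).
- read_camera(name): name is "scene" or "side" or "wrist"; returns a dict with "image" (420x560x3 uint8, blue, green, red), "intrinsics" (3x3 intrinsics, pixels), "position" and "attitude" of the camera in the world; the wrist camera has in their place "hand_eye" (4x4, takes a point from camera to tool coordinates, whose origin is the TCP and whose axes are the tool frame's). Camera axes: x right, y down, z forward; pixel columns grow to the right and rows downward; lengths in m; the calibration is good to about 2 mm. A picture is of the moment at which its call begins: read the wrist's pose just before it. There is no depth.
- hand_in(): hands the job in, once; it reports no verdict.
The state is a dict: "t": time; "q": joint angles; "joint_vel": joint speeds; "joint_torque": joint torques, N m; "eef_pos": TCP position; "tool_rot": TCP orientation; "contact_force": force on the tool from outside, world axes, zero at the start; "torque": the same for the moment, N m; "gripper_width": opening from 0.0 (shut) to 1.0 (fully open).
Only numpy, scipy, OpenCV 4.12 (cv2) and the standard library are available. Lean on these libraries where they do the work, as an engineer would, in place of code of your own. Each camera call takes 0.05 s, during which the arm holds its last target. There are 200 camera calls.

TASK

The tiled sill has been wiped down: put the purple scrub pad, the chrome lifter and the round tin back, each on the cork mat cut to its shape, and only then, last of all, pick up the ceramic piggy bank and stand it on its own oval mat. Each thing lies or stands as it did before, the same side up, in the middle of its mat with cork showing all round, lined up with the mat's long side (either way round). Do not drop or tip the piggy bank, and leave the baking dish and the potted plant where they are.

Things in the scene. Friction and masses are not known exactly. Their poses are not given: they have to be found in the camera images.
- scrub_pad: Hard silicone scrub pad, purple, a block 92 (x) by 56 (y) by 26 mm high with 2 mm nubs on top. Origin: centre of its underside; z up. About 120 g, loose. Grip it across its 56 mm width (y).
- lifter: Chrome shoehorn-style lifter lying flat, 170 mm long. Its straight handle runs from x = -85 to x = +15 mm, 16 mm wide (y) and 16 mm high; from there to x = +85 mm it is a flat blade up to 32 mm wide, 4 to 7 mm thick. Origin: middle of its length, on its underside; z up. Centre of mass at about x = -12 mm, on the handle: grip it there, across y. About 160 g, loose.
- tin: Round metal tin with a shut lid, 55 mm in diameter, 48 mm high, standing. Origin: centre of its underside; z up. About 150 g, loose.
- piggy_bank: White ceramic piggy bank standing on four short legs: 98 mm long (x, snout at +x), 62 mm wide (y), 72 mm high, ears to about 78 mm. The body is round in cross-section about a level axis along x, 41 mm above the feet, widest (62 mm) at x = -3 mm: grip it there, across y. Origin: underside of the feet, middle of the length; z up. About 300 g, loose. It goes last.
- mat_rect: Rectangular cork mat for the scrub pad, 112 (x) by 76 mm (y), 4 mm thick, fixed on the tiles. Origin: centre of its underside (on the tiles, z = 0); z up.
- mat_long: Long narrow cork mat for the lifter, 190 (x) by 52 mm (y), 4 mm thick, fixed. Origin: centre of its underside; z up.
- mat_round: Round cork mat for the tin, 74 mm in diameter, 4 mm thick, fixed. Origin: centre of its underside; z up.
- mat_oval: Oval cork mat (straight sides, half-round ends) for the piggy bank, 118 (x) by 82 mm (y), 4 mm thick, fixed. Origin: centre of its underside; z up.
- baking_dish: Shallow clear glass baking dish, 120 (x) by 244 mm (y, over its two end lugs), 45 mm high, beyond the work. Leave it alone. Origin: centre of its underside.
- plant: Succulent in a terracotta pot, pot 92 mm in diameter and 72 mm high, about 120 mm high with leaves, to the left of the work. Leave it alone. Origin: centre of its underside.
Mind the look-alikes: they are no part of the job. There is more than one size of the lifter; the one meant has the size given above.

How it is judged:
By the outcome, as a careful person would: the job done as asked, in the order asked, and still so for the second after the job is handed in, with the robot touching nothing.
It also fails if it takes over 106 s, if anything falls off the work surface, if the arm or the gripper's body presses on something with over 40 N, if the wrist force passes 120 N, or if a joint passes its speed limit or range.

## Working session

There is one attempt and no reset: what is moved stays moved. The work goes in short steps, Python scripts to look and compute and a shell command to move; the robot and the scene stay as the last step left them, time stands still between calls to the robot, and variables do not carry over. Pictures are saved under pics/ and viewed, about 12 in all and at most 16, crops included, and the job is handed in when it is done.

```bash
mkdir -p pics; ls; python3 - <<'E'
from station import *
import cv2
o=get_obs();print(o)
for n in("scene","side","wrist"):
    c=read_camera(n);cv2.imwrite(f"pics/{n}0.png",c["image"])
    print(n,{k:v for k,v in c.items() if k!="image"})
E
```

```text
pics
{'t': 0.0, 'q': array([ 1.21187997,  0.47782579,  0.02231073,  1.55648413, -0.01150377,
        1.10928368, -0.08308255]), 'joint_vel': array([-0.00128575, -0.00032753, -0.00120531,  0.00011234, -0.00159701,
       -0.00061014, -0.00129552]), 'joint_torque': array([-5.97171856e-04, -5.96453226e+01,  1.60717964e+00, -2.81204903e+01,
        1.23752811e-02,  9.25981236e-03,  1.32971287e-06]), 'eef_pos': array([ 0.16738337, -0.65329014,  0.23029413]), 'tool_rot': array([-5.24055462e-04,  7.90017276e-01, -6.13083865e-01, -7.76317733e-04]), 'contact_force': array([ 0.48000652, -1.59650806,  0.70413075]), 'torque': array([ 0.03712388, -0.01246796,  0.01125294]), 'gripper_width': 1.000138684806599}
scene {'intrinsics': array([[421.46122046,   0.        , 289.11077433],
       [  0.        , 421.46122046, 212.46240848],
       [  0.        ,   0.        ,   1.        ]]), 'position': array([ 1.21553175, -0.5491083 ,  0.96701018]), 'attitude': array([-0.34896855,  0.862722  ,  0.33858225, -0.138902  ])}
side {'intrinsics': array([[400.47629202,   0.        , 274.25611575],
       [  0.        , 400.47629202, 210.3256322 ],
       [  0.        ,   0.        ,   1.        ]]), 'position': array([0.12139875, 0.94115372, 0.77011865]), 'attitude': array([ 0.11691162, -0.245757  ,  0.85671763, -0.4381439 ])}
wrist {'intrinsics': array([[289.61517824,   0.        , 278.18715203],
       [  0.        , 289.61517824, 206.5887945 ],
       [  0.        ,   0.        ,   1.        ]]), 'hand_eye': array([[ 9.99999109e-01, -1.23148619e-03,  5.14774032e-04,
         3.60923259e-04],
       [ 9.94781872e-04,  9.44776632e-01,  3.27713482e-01,
        -8.50586245e-02],
       [-8.89921105e-04, -3.27712678e-01,  9.44777015e-01,
        -1.42229199e-01],
       [ 0.00000000e+00,  0.00000000e+00,  0.00000000e+00,
         1.00000000e+00]])}
```

View pics/scene0.png

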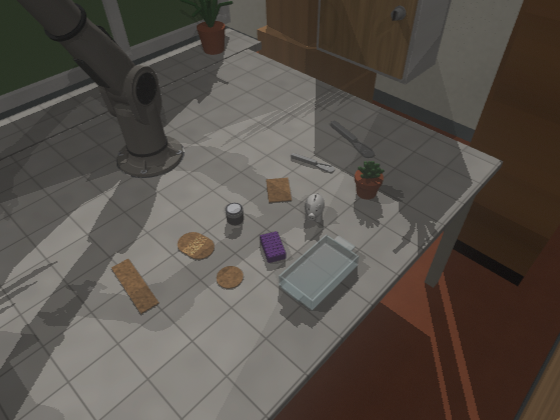

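View pics/side0.png

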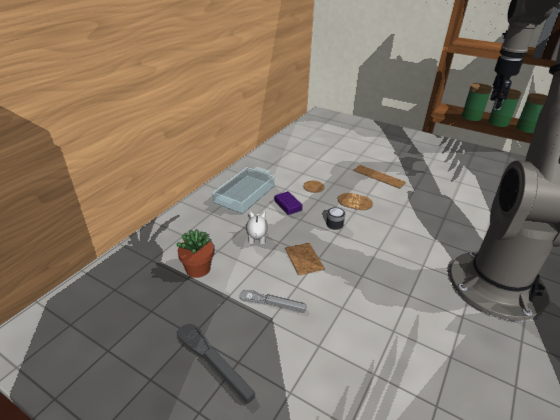

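The scene view shows: pad (273,247), tin (234,213), piggy (315,207), mats oval (196,245), round (230,277), long (135,286) and rect (279,190). There are two lifters, a light chrome one at scene (312,163) / side (273,301) and a darker one at scene (352,138) / side (215,362). I'll measure both and enlarge the crop.

```bash
cat > h.py <<'E'
from station import *
import cv2, numpy as np
from scipy.spatial.transform import Rotation as R
def quat(q): return R.from_quat(np.r_[q[1:],q[0]]).as_matrix()
def cam(n):
    o=get_obs(); c=read_camera(n)
    if n=="wrist":
        T=np.eye(4);T[:3,:3]=quat(o["tool_rot"]);T[:3,3]=o["eef_pos"];T=T@c["hand_eye"]
    else:
        T=np.eye(4);T[:3,:3]=quat(c["attitude"]);T[:3,3]=c["position"]
    return c["image"],c["intrinsics"],T
def w(K,T,u,v,z=0.):
    d=T[:3,:3]@np.linalg.inv(K)@np.array([u,v,1.]); return T[:3,3]+d*(z-T[2,3])/d[2]
def p(K,T,X):
    x=K@(T[:3,:3].T@(np.asarray(X)-T[:3,3])); return x[:2]/x[2]
def rect(img,K,T,x0,x1,y0,y1,s,z=0.):
    # metric top view at height z: column = y decreasing to right, row = x decreasing downward; s px per m
    src=np.float32([p(K,T,(x,y,z)) for x,y in((x1,y1),(x1,y0),(x0,y0),(x0,y1))])
    W,H=int((y1-y0)*s),int((x1-x0)*s)
    M=cv2.getPerspectiveTransform(src,np.float32([[0,0],[W,0],[W,H],[0,H]]))
    return cv2.warpPerspective(img,M,(W,H),flags=cv2.INTER_CUBIC)
def tool(target,yawdeg=None):
    """shift in tool axes (cm) to bring TCP to target; yaw (deg) so jaw axis lies along world angle yawdeg (mod 180)"""
    o=get_obs();Rm=quat(o["tool_rot"]);d=Rm.T@(np.asarray(target)-o["eef_pos"])*100
    a=np.degrees(np.arctan2(Rm[1,0],Rm[0,0])); r=None
    if yawdeg is not None: r=-(((yawdeg-a)+90)%180-90)
    print("t",round(o["t"],2),"tcp",o["eef_pos"].round(4),"jaw ang",a.round(2),"shift cm",d.round(2),"yaw",r,"q7",o["q"][6].round(2),"F",o["contact_force"].round(1),"grip",round(o["gripper_width"]*8.54,2))
E
python3 - <<'E'
from h import *
I,K,T=cam("scene");J,K2,T2=cam("side")
def s(l,u,v,z=0):print("sc",l,w(K,T,u,v,z).round(3))
def d(l,u,v,z=0):print("sd",l,w(K2,T2,u,v,z).round(3))
s("pad",273,247,.02);d("pad",288,203,.02)
s("tin",234,209,.048);d("tin",336,212,.048)
s("oval",196,245);d("oval",355,201)
s("round",230,277);d("round",314,186)
s("rect",279,190);d("rect",305,258)
s("long",135,286);d("long",379,176)
s("liftA",291,158);s("liftA",333,169);d("liftA",241,296);d("liftA",305,307)
s("liftB",331,125);s("liftB",371,153);d("liftB",180,332);d("liftB",250,397)
s("pig",315,207,.04);d("pig",257,228,.04);s("plant",369,185);s("dish",320,270)
cv2.imwrite("pics/top1.png",rect(I,K,T,.35,.95,-.5,.3,1000))
E
```

```text
sc pad [ 0.648 -0.013  0.02 ]
sd pad [ 0.635 -0.001  0.02 ]
sc tin [ 0.472 -0.002  0.048]
sd tin [ 0.468 -0.004  0.048]
sc oval [ 0.463 -0.152  0.   ]
sd oval [ 0.463 -0.16   0.   ]
sc round [ 0.624 -0.16   0.   ]
sd round [ 0.623 -0.168  0.   ]
sc rect [0.477 0.189 0.   ]
sd rect [ 0.473  0.181 -0.   ]
sc long [ 0.456 -0.356  0.   ]
sd long [ 0.45  -0.362  0.   ]
sc liftA [ 0.391  0.343 -0.   ]
sc liftA [0.542 0.398 0.   ]
sd liftA [0.544 0.392 0.   ]
sd liftA [ 0.39   0.337 -0.   ]
sc liftB [ 0.365  0.606 -0.   ]
sc liftB [0.588 0.565 0.   ]
sd liftB [0.599 0.555 0.   ]
sd liftB [0.375 0.598 0.   ]
sc pig [0.644 0.179 0.04 ]
sd pig [0.633 0.183 0.04 ]
sc plant [0.686 0.416 0.   ]
sc dish [0.792 0.029 0.   ]
```

View pics/top1.png

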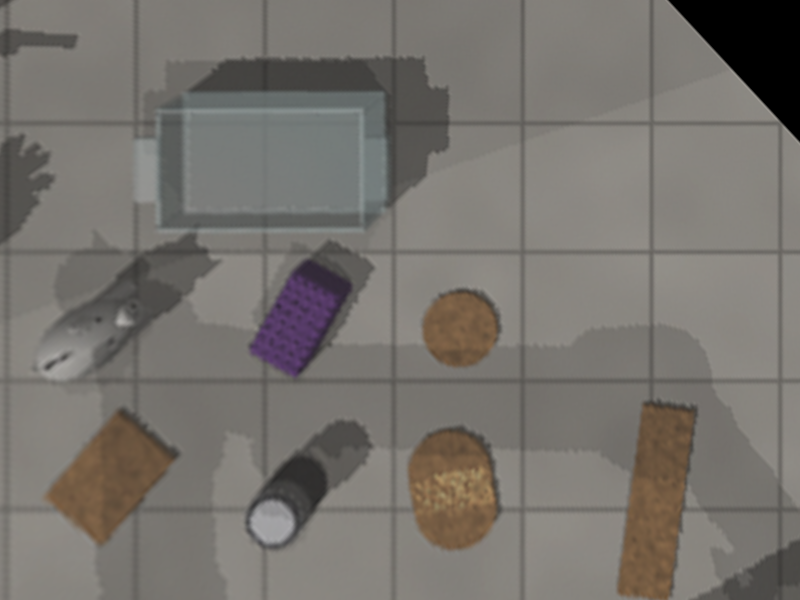

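Lifter A measures about 0.165 m between ends. Lifter B is about 0.23 m, so A fits the 170 mm size. Next: an enlarged crop to confirm it, and mat fits from both cameras.

```bash
cat > m.py <<'E'
from h import *
def mask_mat(t):
    h=cv2.cvtColor(t,cv2.COLOR_BGR2HSV); m=cv2.inRange(h,(5,75,25),(25,255,255))
    return cv2.morphologyEx(m,cv2.MORPH_CLOSE,np.ones((9,9)))
mats=dict(rect=(.477,.187),long=(.452,-.359),round=(.624,-.164),oval=(.463,-.156))
def fit(m,x1,y1,s):
    c=max(cv2.findContours(m,cv2.RETR_EXTERNAL,cv2.CHAIN_APPROX_NONE)[0],key=cv2.contourArea)
    (cx,cy),(a,b),th=cv2.minAreaRect(c); th=np.radians(th+(0 if a>b else 90))
    d=(-np.sin(th),-np.cos(th)) # (dx,dy) world of long axis
    ang=np.degrees(np.arctan2(d[1],d[0]))%180
    return np.round([x1-cy/s,y1-cx/s,max(a,b)/s,min(a,b)/s],4),round(ang,1)
E
python3 - <<'E'
from m import *
s=2000
for n in("scene","side"):
    I,K,T=cam(n)
    for k,(x,y) in mats.items():
        b=(x-.13,x+.13,y-.13,y+.13)
        if k!="long": b=(x-.08,x+.08,y-.08,y+.08)
        print(n,k,*fit(mask_mat(rect(I,K,T,*b,s,.004)),b[1],b[3],s))
    if n=="scene": a=cv2.resize(I[105:185,270:390],None,fx=5,fy=5,interpolation=2); cv2.imwrite("pics/lift.png",a)
E
```

```text
scene rect [0.4757 0.1872 0.1143 0.075 ] 139.2
scene long [ 0.4515 -0.3563  0.1931  0.0527] 172.2
scene round [ 0.6242 -0.1613  0.0745  0.0718] 132.0
scene oval [ 0.464  -0.1535  0.1184  0.0828] 9.3
side rect [0.475  0.1861 0.117  0.0777] 139.6
side long [ 0.4508 -0.3574  0.1923  0.0586] 172.2
side round [ 0.6227 -0.1615  0.0779  0.0724] 110.0
side oval [ 0.4632 -0.1543  0.118   0.087 ] 9.5
```

View pics/lift.png

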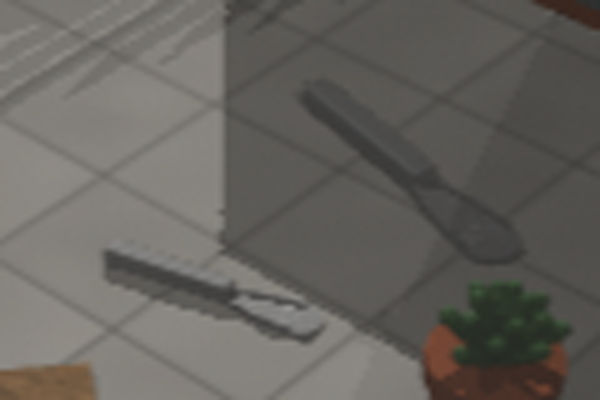

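The crop confirms lifter A: at scene (312,163) it has a light chrome straight handle from crop (105,255) to (232,295) and a blade to (320,330), 170 mm in all. B, at upper right, is the larger look-alike. The mat fits from both cameras agree to about 1.5 mm. The pad goes first.

```bash
python3 - <<'E'
from h import *
# pad long axis approx: world angle
tool((.64,-.007,.20),None)
print(quat(get_obs()["tool_rot"]).round(3))
E
```

```text
t 0.35 tcp [ 0.1675 -0.6538  0.2311] jaw ang -75.63 shift cm [-50.93 -61.82   3.13] yaw None q7 -0.08 F [-0.4 -0.4  0.3] grip 8.55
[[ 0.248 -0.969 -0.   ]
 [-0.969 -0.248  0.   ]
 [-0.     0.    -1.   ]]
```

```bash
A='';
python3 -m handwheel '[{"tx":-3.1,"ty":-3.8},{"tx":-3.1,"ty":-3.8},{"tx":-3.1,"ty":-3.8},{"tx":-3.1,"ty":-3.8},{"tx":-3.1,"ty":-3.8}]'
python3 -m handwheel '[{"tx":-3.1,"ty":-3.8},{"tx":-3.1,"ty":-3.8},{"tx":-3.1,"ty":-3.8},{"tx":-3.1,"ty":-3.8},{"tx":-3.1,"ty":-3.8}]'
python3 -m handwheel '[{"tx":-3.1,"ty":-3.8},{"tx":-3.1,"ty":-3.8},{"tx":-3.1,"ty":-3.8},{"tx":-3.1,"ty":-3.8},{"tx":-3.1,"ty":-3.8}]'
python3 -m handwheel '[{"tx":-3.1,"ty":-3.8},{"yaw":8},{"yaw":8},{"yaw":8},{"yaw":8}]'
python3 -m handwheel '[{"yaw":8},{"yaw":7.5},{},{}]'
python3 - <<'E'
from h import *
tool((.64,-.007,.20),57)
I,K,T=cam("wrist");cv2.imwrite("pics/w1.png",I)
print(w(K,T,280,200,.027))
E
```

```text
t 0.35 tcp [ 0.1675 -0.6538  0.2311] jaw ang -75.63 shift cm [-50.93 -61.82   3.13] yaw 47.36707730287358 q7 -0.08 F [-0.4 -0.4  0.3] grip 8.55
[ 0.14266243 -0.66295053  0.027     ]invalid input
invalid input
invalid input
invalid input
invalid input
```

View pics/w1.png

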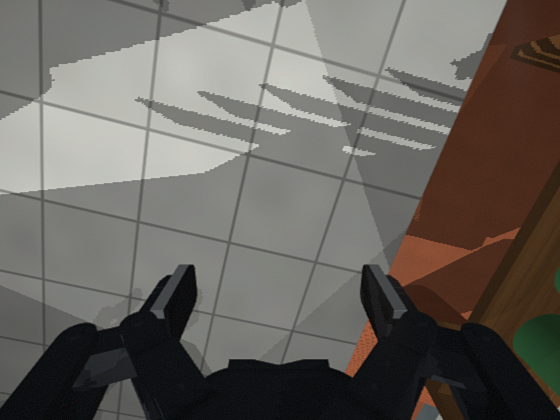

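The call was refused, so the arm did not move and the view is only bare tiles with the fingers. The rows apparently need every key.

```bash
python3 -m handwheel '[{"grip":8.54,"tx":-3.1,"ty":-3.8,"tz":0,"yaw":0},{"grip":8.54,"tx":-3.1,"ty":-3.8,"tz":0,"yaw":0},{"grip":8.54,"tx":-3.1,"ty":-3.8,"tz":0,"yaw":0},{"grip":8.54,"tx":-3.1,"ty":-3.8,"tz":0,"yaw":0},{"grip":8.54,"tx":-3.1,"ty":-3.8,"tz":0,"yaw":0}]' 40
```

```text
t: 0.9
eef_pos: [0.3141, -0.455, 0.2316]
tool_rot: [0.0, 0.79, -0.613, 0.0]
contact_force: [1.1, -1.3, -0.3]
gripper_width: 1.004
```

```bash
python3 -m handwheel '[{"grip":8.54,"tx":-3.1,"ty":-3.8,"tz":0,"yaw":0},{"grip":8.54,"tx":-3.1,"ty":-3.8,"tz":0,"yaw":0},{"grip":8.54,"tx":-3.1,"ty":-3.8,"tz":0,"yaw":0},{"grip":8.54,"tx":-3.1,"ty":-3.8,"tz":0,"yaw":0},{"grip":8.54,"tx":-3.1,"ty":-3.8,"tz":0,"yaw":0}]'
python3 -m handwheel '[{"grip":8.54,"tx":-3.1,"ty":-3.8,"tz":0,"yaw":0},{"grip":8.54,"tx":-3.1,"ty":-3.8,"tz":0,"yaw":0},{"grip":8.54,"tx":-3.1,"ty":-3.8,"tz":0,"yaw":0},{"grip":8.54,"tx":-3.1,"ty":-3.8,"tz":0,"yaw":0},{"grip":8.54,"tx":-3.1,"ty":-3.8,"tz":0,"yaw":0}]'
python3 -m handwheel '[{"grip":8.54,"tx":-3.1,"ty":-3.8,"tz":0,"yaw":0},{"grip":8.54,"tx":0,"ty":0,"tz":0,"yaw":8},{"grip":8.54,"tx":0,"ty":0,"tz":0,"yaw":8},{"grip":8.54,"tx":0,"ty":0,"tz":0,"yaw":8},{"grip":8.54,"tx":0,"ty":0,"tz":0,"yaw":8}]'
python3 -m handwheel '[{"grip":8.54,"tx":0,"ty":0,"tz":0,"yaw":8},{"grip":8.54,"tx":0,"ty":0,"tz":0,"yaw":7.5},{"grip":8.54,"tx":0,"ty":0,"tz":0,"yaw":0},{"grip":8.54,"tx":0,"ty":0,"tz":0,"yaw":0}]'
cat >> h.py <<'E'
def purple(I,K,T,c=(.64,-.007),z=.026,s=2000,r=.09):
    from m import fit
    b=(c[0]-r,c[0]+r,c[1]-r,c[1]+r); t=rect(I,K,T,*b,s,z)
    h=cv2.cvtColor(t,cv2.COLOR_BGR2HSV); m=cv2.morphologyEx(cv2.inRange(h,(125,60,20),(155,255,255)),cv2.MORPH_CLOSE,np.ones((15,15)))
    return fit(m,b[1],b[3],s)
E
python3 - <<'E'
from h import *
tool((.64,-.007,.20),57)
I,K,T=cam("wrist");cv2.imwrite("pics/w2.png",I)
print("wrist pad",*purple(I,K,T))
for n in("scene","side"): print(n,*purple(*cam(n)))
E
```

```text
t: 1.4
eef_pos: [0.4597, -0.2577, 0.2317]
tool_rot: [-0.0, 0.79, -0.613, 0.0]
contact_force: [1.1, -0.8, -0.4]
gripper_width: 1.003
t: 1.9
eef_pos: [0.6053, -0.0604, 0.2315]
tool_rot: [-0.0, 0.79, -0.613, 0.0]
contact_force: [0.4, -0.9, -0.4]
gripper_width: 0.998
t: 2.4
eef_pos: [0.6335, -0.0224, 0.2312]
tool_rot: [-0.0, -0.588, 0.809, -0.0]
contact_force: [-0.3, 0.8, 0.0]
gripper_width: 0.999
t: 2.8
eef_pos: [0.6334, -0.0224, 0.2314]
tool_rot: [-0.0, -0.478, 0.878, -0.0]
contact_force: [0.3, 0.4, 0.3]
gripper_width: 1.005
t 2.8 tcp [ 0.6334 -0.0224  0.2314] jaw ang -122.92 shift cm [-1.65  0.29  3.14] yaw 0.07973918556604076 q7 -2.26 F [0.3 0.4 0.3] grip 8.58
wrist pad [ 0.6429 -0.0118  0.0925  0.0549] 150.3
scene [ 0.6482 -0.0142  0.1053  0.0564] 150.3
side [0.634  0.0023 0.1172 0.0703] 150.4
```

View pics/w2.png

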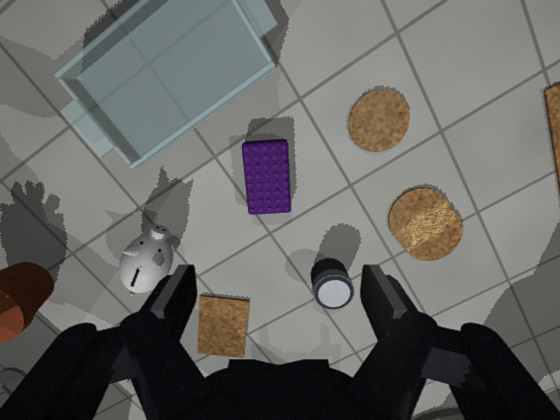

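The wrist view shows: pad (268,177), tin (332,285), piggy (147,262), rect mat (223,325), round mat (379,119) and oval mat (426,223). The wrist fit gives the pad 92.5 × 54.9 mm, right for its size, so I trust it over the oblique views. I'll check the wrist camera against the mat positions too.

```bash
python3 - <<'E'
from m import *
I,K,T=cam("wrist");s=2000
for k in("rect","round","oval"):
    x,y=mats[k]; b=(x-.07,x+.07,y-.07,y+.07)
    print(k,*fit(mask_mat(rect(I,K,T,*b,s,.004)),b[1],b[3],s))
tool((.6429,-.0118,.0),60.3)
E
```

```text
rect [0.4766 0.1844 0.1144 0.0762] 139.7
round [ 0.6236 -0.1626  0.0733  0.073 ] 42.0
oval [ 0.464  -0.155   0.1185  0.0823] 8.7
t 3.0 tcp [ 0.6334 -0.0226  0.2313] jaw ang -123.05 shift cm [-1.42 -0.21 23.13] yaw -3.3504334636792237 q7 -2.26 F [-0.3 -0.5 -0.4] grip 8.53
```

```bash
python3 -m handwheel '[{"grip":8.54,"tx":-1.4,"ty":-0.2,"tz":4.5,"yaw":0},{"grip":8.54,"tx":0,"ty":0,"tz":5,"yaw":-3.3},{"grip":8.54,"tx":0,"ty":0,"tz":5,"yaw":0},{"grip":8.54,"tx":0,"ty":0,"tz":4,"yaw":0},{"grip":8.54,"tx":0,"ty":0,"tz":2,"yaw":0}]' 40
python3 -m handwheel '[{"grip":8.54,"tx":0,"ty":0,"tz":1.5,"yaw":0},{"grip":8.54,"tx":0,"ty":0,"tz":1.1,"yaw":0},{"grip":4,"tx":0,"ty":0,"tz":0,"yaw":0},{"grip":4,"tx":0,"ty":0,"tz":0,"yaw":0},{"grip":4,"tx":0,"ty":0,"tz":0,"yaw":0}]' 40
python3 -m handwheel '[{"grip":4,"tx":0,"ty":0,"tz":0,"yaw":0},{"grip":4,"tx":0,"ty":0,"tz":0,"yaw":0}]' 40
python3 - <<'E'
from h import *
tool((.6429,-.0118,.0),60.3)
E
```

```text
t: 3.5
eef_pos: [0.6401, -0.0121, 0.0221]
tool_rot: [-0.003, -0.502, 0.865, 0.001]
contact_force: [-0.6, 0.1, -0.2]
gripper_width: 0.994
t: 4.0
eef_pos: [0.6441, -0.0119, 0.0019]
tool_rot: [0.001, -0.501, 0.865, -0.001]
contact_force: [0.5, 0.9, -0.4]
gripper_width: 0.648
t: 4.2
eef_pos: [0.6438, -0.0119, 0.0017]
tool_rot: [0.001, -0.501, 0.865, -0.001]
contact_force: [-0.4, -0.7, 6.2]
gripper_width: 0.648
t 4.2 tcp [ 0.6438 -0.0119  0.0017] jaw ang -119.83 shift cm [0.04 0.08 0.17] yaw -0.13178972711358483 q7 -2.28 F [-0.4 -0.7  6.2] grip 5.53
```

```bash
python3 -m handwheel '[{"grip":4,"tx":0,"ty":0,"tz":-1.5,"yaw":0},{"grip":4,"tx":0,"ty":0,"tz":-4,"yaw":0},{"grip":4,"tx":0,"ty":0,"tz":-5,"yaw":0},{"grip":4,"tx":0,"ty":0,"tz":-2,"yaw":0},{"grip":4,"tx":0,"ty":0,"tz":0,"yaw":0}]' 40
python3 - <<'E'
from h import *
tool((.476,.186,.007),49.5)
E
```

```text
t: 4.7
eef_pos: [0.6454, -0.0118, 0.1304]
tool_rot: [0.003, -0.501, 0.865, -0.002]
contact_force: [1.4, 0.1, -2.0]
gripper_width: 0.642
t 4.7 tcp [ 0.6454 -0.0118  0.1304] jaw ang -119.84 shift cm [-8.68 24.62 12.21] yaw 10.659013872626986 q7 -2.25 F [ 1.4  0.1 -2. ] grip 5.48
```

```bash
python3 -m handwheel '[{"grip":4,"tx":-1.45,"ty":4.1,"tz":0,"yaw":0},{"grip":4,"tx":-1.45,"ty":4.1,"tz":0,"yaw":0},{"grip":4,"tx":-1.45,"ty":4.1,"tz":0,"yaw":0},{"grip":4,"tx":-1.45,"ty":4.1,"tz":0,"yaw":0},{"grip":4,"tx":-1.45,"ty":4.1,"tz":0,"yaw":0}]' 40
python3 -m handwheel '[{"grip":4,"tx":-1.45,"ty":4.1,"tz":0,"yaw":0},{"grip":4,"tx":0,"ty":0,"tz":0,"yaw":5.3},{"grip":4,"tx":0,"ty":0,"tz":0,"yaw":5.3},{"grip":4,"tx":0,"ty":0,"tz":2,"yaw":0},{"grip":4,"tx":0,"ty":0,"tz":0,"yaw":0}]' 40
python3 - <<'E'
from m import *
tool((.476,.186,.007),49.5)
I,K,T=cam("wrist");cv2.imwrite("pics/w3.png",I)
E
```

```text
t: 5.2
eef_pos: [0.4987, 0.1537, 0.1245]
tool_rot: [-0.001, -0.501, 0.865, 0.0]
contact_force: [0.3, 0.7, -1.3]
gripper_width: 0.648
t: 5.7
eef_pos: [0.4703, 0.1849, 0.103]
tool_rot: [-0.003, -0.42, 0.908, -0.0]
contact_force: [-0.6, -0.9, -1.8]
gripper_width: 0.642
t 5.7 tcp [0.4703 0.1849 0.103 ] jaw ang -130.39 shift cm [-0.5  -0.38  9.6 ] yaw 0.10998918169161698 q7 -2.87 F [-0.6 -0.9 -1.8] grip 5.48
```

```bash
python3 -m handwheel '[{"grip":4,"tx":-0.5,"ty":-0.4,"tz":4,"yaw":0},{"grip":4,"tx":0,"ty":0,"tz":3,"yaw":0},{"grip":4,"tx":0,"ty":0,"tz":1,"yaw":0},{"grip":4,"tx":0,"ty":0,"tz":0,"yaw":0},{"grip":4,"tx":0,"ty":0,"tz":0,"yaw":0}]' 40
python3 - <<'E'
from m import *
tool((.476,.186,.007),49.5)
I,K,T=cam("wrist");cv2.imwrite("pics/w3.png",I)
z=get_obs()["eef_pos"][2]
print(*purple(I,K,T,(.476,.186),z+.0245))
E
```

```text
t: 6.25
eef_pos: [0.4795, 0.1874, 0.0263]
tool_rot: [0.001, -0.419, 0.908, 0.0]
contact_force: [-0.3, -0.3, -0.8]
gripper_width: 0.646
t 6.25 tcp [0.4795 0.1874 0.0263] jaw ang -130.43 shift cm [0.34 0.17 1.93] yaw 0.06917336256259432 q7 -2.89 F [-0.3 -0.3 -0.8] grip 5.52
[0.4658 0.1927 0.1363 0.0773] 159.2
```

View pics/w3.png

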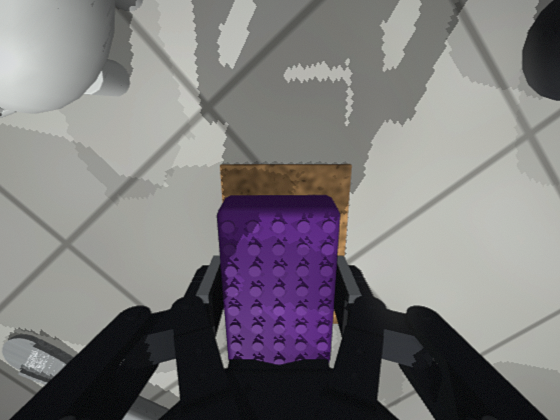

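The view shows the pad gripped square. Its far top edge is at row ~213 (cols 222–338), with the mat beyond it, far edge at row 164 (cols 221–351). I'll work out how the pad sits in the jaws before lowering.

```bash
python3 - <<'E'
from m import *
I,K,T=cam("wrist");o=get_obs();z=o["eef_pos"][2]
Rm=quat(o["tool_rot"])
for n,(u,v,h) in dict(padL=(221,213,z+.0235),padR=(339,213,z+.0235),matL=(221,164,.004),matR=(351,164,.004)).items():
    X=w(K,T,u,v,h);print(n,X.round(4),"in tool mm",(Rm.T@(X-o["eef_pos"])*1000).round(1))
C=np.array((.476,.186,.004));print("mat centre in tool",(Rm.T@(C-o["eef_pos"])*1000).round(1))
tool((.476,.186,.007),49.5)
E
```

```text
padL [0.5275 0.18   0.0503] in tool mm [-25.1 -41.1 -23.4]
padR [0.494  0.1408 0.0503] in tool mm [ 26.5 -41.1 -23.5]
matL [0.5423 0.1777 0.004 ] in tool mm [-32.8 -53.9  22.9]
matR [0.4939 0.121  0.004 ] in tool mm [ 41.7 -53.9  22.8]
mat centre in tool [ 3.9  2.  22.8]
t 6.35 tcp [0.4799 0.1876 0.0268] jaw ang -130.44 shift cm [0.38 0.2  1.98] yaw 0.06009352482567465 q7 -2.89 F [-0.2  0.3 -1.3] grip 5.52
```

```bash
python3 -m handwheel '[{"grip":4,"tx":0.37,"ty":-0.1,"tz":0,"yaw":0},{"grip":4,"tx":0,"ty":0,"tz":1,"yaw":0},{"grip":4,"tx":0,"ty":0,"tz":0.7,"yaw":0},{"grip":4,"tx":0,"ty":0,"tz":0.4,"yaw":0},{"grip":4,"tx":0,"ty":0,"tz":0,"yaw":0}]' 40
python3 - <<'E'
from h import *
tool((.476,.186,.006),49.5)
E
```

```text
t: 6.85
eef_pos: [0.477, 0.1834, 0.0052]
tool_rot: [-0.001, -0.419, 0.908, -0.0]
contact_force: [-5.8, -2.5, 19.6]
gripper_width: 0.647
t 6.85 tcp [0.477  0.1834 0.0052] jaw ang -130.42 shift cm [-0.13  0.25 -0.09] yaw 0.07607866243478156 q7 -2.89 F [-5.8 -2.5 19.6] grip 5.53
```

```bash
python3 -m handwheel '[{"grip":8.5,"tx":0,"ty":0,"tz":-0.1,"yaw":0},{"grip":8.5,"tx":0,"ty":0,"tz":0,"yaw":0},{"grip":8.5,"tx":0,"ty":0,"tz":0,"yaw":0},{"grip":8.5,"tx":0,"ty":0,"tz":-3,"yaw":0},{"grip":8.5,"tx":0,"ty":0,"tz":-5,"yaw":0}]' 40
python3 -m handwheel '[{"grip":8.5,"tx":0,"ty":0,"tz":-5,"yaw":0},{"grip":8.5,"tx":0,"ty":0,"tz":-5,"yaw":0},{"grip":8.5,"tx":0,"ty":0,"tz":-2,"yaw":0},{"grip":8.5,"tx":0,"ty":0,"tz":0,"yaw":0}]' 40
python3 - <<'E'
from m import *
tool((.456,.364,.21),112)
I,K,T=cam("wrist");cv2.imwrite("pics/w4.png",I)
print(*purple(I,K,T,(.476,.186),.03))
x,y=.476,.186;b=(x-.08,x+.08,y-.08,y+.08);t=rect(I,K,T,*b,2000,.004)
h=cv2.cvtColor(t,cv2.COLOR_BGR2HSV);m=mask_mat(t)|cv2.inRange(h,(125,60,20),(155,255,255));print(*fit(cv2.morphologyEx(m,cv2.MORPH_CLOSE,np.ones((15,15))),b[1],b[3],2000))
E
```

```text
t: 7.35
eef_pos: [0.4749, 0.1827, 0.0833]
tool_rot: [-0.004, -0.419, 0.908, 0.0]
contact_force: [1.4, 0.0, 0.1]
gripper_width: 0.997
t: 7.75
eef_pos: [0.4793, 0.1847, 0.2088]
tool_rot: [0.003, -0.419, 0.908, -0.0]
contact_force: [-0.2, -1.1, -0.6]
gripper_width: 0.993
t 7.75 tcp [0.4793 0.1847 0.2088] jaw ang -130.45 shift cm [-12.14  13.41  -0.09] yaw -62.44703472539413 q7 -2.82 F [-0.2 -1.1 -0.6] grip 8.48
[0.4768 0.1837 0.0929 0.0548] 139.8
[0.4752 0.1856 0.1124 0.0761] 139.6
```

View pics/w4.png

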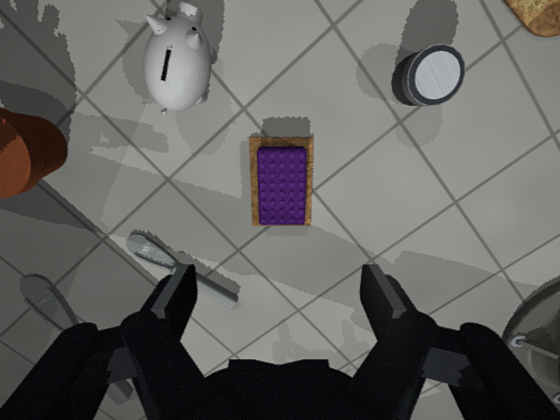

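The pad lies on its mat lined up, with its centre about 2.5 mm off lengthwise and cork all round by measurement (the view is oblique, so the near strip is hidden). The lifter is at (185,270) and its larger look-alike at (60,320). I'll go above the lifter.

```bash
python3 -m handwheel '[{"grip":8.5,"tx":-3.03,"ty":3.35,"tz":0,"yaw":0},{"grip":8.5,"tx":-3.03,"ty":3.35,"tz":0,"yaw":0},{"grip":8.5,"tx":-3.03,"ty":3.35,"tz":0,"yaw":0},{"grip":8.5,"tx":-3.03,"ty":3.35,"tz":0,"yaw":0},{"grip":8.5,"tx":0,"ty":0,"tz":0,"yaw":-7.8}]' 40
python3 -m handwheel '[{"grip":8.5,"tx":0,"ty":0,"tz":0,"yaw":-7.8},{"grip":8.5,"tx":0,"ty":0,"tz":0,"yaw":-7.8},{"grip":8.5,"tx":0,"ty":0,"tz":0,"yaw":-7.8},{"grip":8.5,"tx":0,"ty":0,"tz":0,"yaw":-7.8},{"grip":8.5,"tx":0,"ty":0,"tz":0,"yaw":-7.8}]' 40
python3 -m handwheel '[{"grip":8.5,"tx":0,"ty":0,"tz":0,"yaw":-7.8},{"grip":8.5,"tx":0,"ty":0,"tz":0,"yaw":-7.8},{"grip":8.5,"tx":0,"ty":0,"tz":0,"yaw":0}]' 40
python3 - <<'E'
from m import *
tool((.456,.364,.002),110)
I,K,T=cam("wrist");t=rect(I,K,T,.36,.58,.27,.47,3000,.010);cv2.imwrite("pics/w5.png",t)
E
```

```text
t: 8.3
eef_pos: [0.4524, 0.345, 0.2015]
tool_rot: [-0.003, -0.487, 0.873, 0.001]
contact_force: [-1.0, 0.3, -0.6]
gripper_width: 0.996
t: 8.8
eef_pos: [0.4569, 0.3354, 0.2015]
tool_rot: [0.004, 0.747, -0.665, -0.001]
contact_force: [-0.5, 0.5, 0.5]
gripper_width: 0.994
t: 9.1
eef_pos: [0.457, 0.3353, 0.2017]
tool_rot: [0.003, 0.829, -0.559, -0.002]
contact_force: [-0.1, 0.4, -0.4]
gripper_width: 0.999
t 9.1 tcp [0.457  0.3353 0.2017] jaw ang -68.03 shift cm [-2.7  -1.12 19.97] yaw 1.9744279612188507 q7 -1.94 F [-0.1  0.4 -0.4] grip 8.53
```

View pics/w5.png

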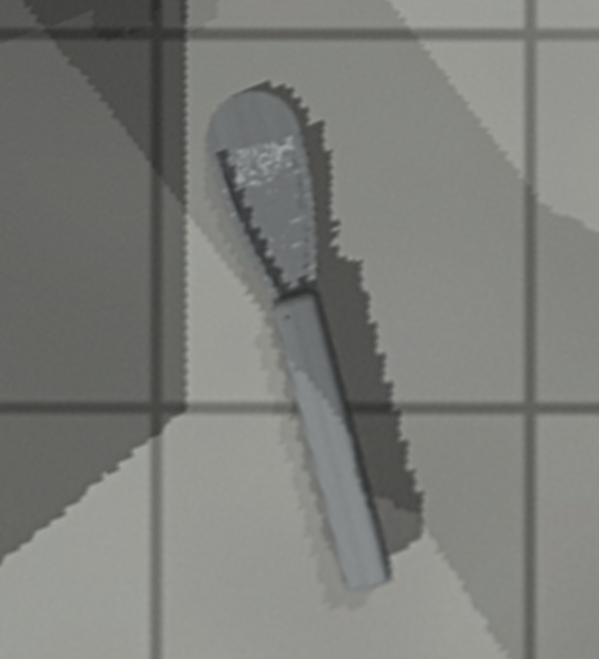

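The rectified crop (3000 px/m) shows the meant lifter: handle end (368,585), handle/blade joint (295,298), tip (250,92). That makes the handle 99 mm and the total 169 mm, so the right size.

```bash
python3 - <<'E'
from m import *
I,K,T=cam("wrist")
def f(c,r,z):
    u,v=p(K,T,(.58-r/3000,.47-c/3000,.010)); return w(K,T,u,v,z)
a=f(366,588,.016);b=f(295,298,.016);t=f(250,92,.004)
d=(b-a)[:2];ang=np.degrees(np.arctan2(d[1],d[0]));d/=np.linalg.norm(d)
g=a[:2]+d*.073;print(a,b,t,ang,np.linalg.norm((t-a)[:2]),g)
tool((*g,.001),ang+90)
E
```

```text
[0.38675546 0.34833982 0.016     ] [0.48168396 0.37158093 0.016     ] [0.54955074 0.38702212 0.004     ] 13.75698111634376 0.16732789298141343 [0.45766132 0.36569953]
t 9.2 tcp [0.4574 0.3355 0.2024] jaw ang -68.3 shift cm [-2.79 -1.27 20.14] yaw 7.940105683120294 q7 -1.94 F [-0.2  0.1  0.2] grip 8.5
```

```bash
python3 -m handwheel '[{"grip":4.5,"tx":-2.8,"ty":-1.27,"tz":2.5,"yaw":0},{"grip":4.5,"tx":0,"ty":0,"tz":4.5,"yaw":7.9},{"grip":4.5,"tx":0,"ty":0,"tz":4.5,"yaw":0},{"grip":4.5,"tx":0,"ty":0,"tz":3,"yaw":0},{"grip":4.5,"tx":0,"ty":0,"tz":0,"yaw":0}]' 40
python3 - <<'E'
from h import *
tool((.4577,.3657,.003),103.8)
E
```

```text
t: 9.7
eef_pos: [0.4555, 0.3642, 0.0542]
tool_rot: [0.006, 0.787, -0.616, -0.002]
contact_force: [-0.8, -0.2, 0.6]
gripper_width: 0.529
t 9.7 tcp [0.4555 0.3642 0.0542] jaw ang -76.1 shift cm [-0.12 -0.31  5.11] yaw 0.09950869721052413 q7 -2.11 F [-0.8 -0.2  0.6] grip 4.52
```

```bash
python3 -m handwheel '[{"grip":4.5,"tx":-0.1,"ty":-0.1,"tz":2.5,"yaw":0},{"grip":4.5,"tx":0,"ty":0,"tz":1.6,"yaw":0},{"grip":4.5,"tx":0,"ty":0,"tz":1,"yaw":0},{"grip":4.5,"tx":0,"ty":0,"tz":0,"yaw":0},{"grip":0.5,"tx":0,"ty":0,"tz":0,"yaw":0}]' 60
python3 -m handwheel '[{"grip":0.5,"tx":0,"ty":0,"tz":0,"yaw":0},{"grip":0.5,"tx":0,"ty":0,"tz":0,"yaw":0},{"grip":0.5,"tx":0,"ty":0,"tz":0,"yaw":0},{"grip":0.5,"tx":0,"ty":0,"tz":0,"yaw":0}]' 60
python3 - <<'E'
from h import *
tool((.4577,.3657,.003),103.8)
E
```

```text
t: 10.2
eef_pos: [0.4595, 0.3682, 0.0087]
tool_rot: [0.001, 0.788, -0.616, -0.001]
contact_force: [0.5, -0.2, 0.1]
gripper_width: 0.371
t: 10.6
eef_pos: [0.4599, 0.3685, 0.0093]
tool_rot: [0.001, 0.788, -0.616, -0.001]
contact_force: [-1.1, -1.2, 6.1]
gripper_width: 0.159
t 10.6 tcp [0.4599 0.3685 0.0093] jaw ang -76.0 shift cm [0.22 0.27 0.63] yaw 0.19908380748540822 q7 -2.11 F [-1.1 -1.2  6.1] grip 1.36
```

The grip is shallow: TCP at 9 mm and 13.6 mm wide. I'll open, go lower and grip again.

```bash
python3 -m handwheel '[{"grip":3.5,"tx":0,"ty":0,"tz":0,"yaw":0},{"grip":3.5,"tx":0,"ty":0,"tz":0,"yaw":0},{"grip":3.5,"tx":0.1,"ty":0.2,"tz":0.6,"yaw":0},{"grip":3.5,"tx":0,"ty":0,"tz":0,"yaw":0},{"grip":3.5,"tx":0,"ty":0,"tz":0,"yaw":0}]' 60
python3 - <<'E'
from h import *
tool((.4577,.3657,.003),103.8)
E
python3 -m handwheel '[{"grip":0.5,"tx":0,"ty":0,"tz":0,"yaw":0},{"grip":0.5,"tx":0,"ty":0,"tz":0,"yaw":0},{"grip":0.5,"tx":0,"ty":0,"tz":0,"yaw":0},{"grip":0.5,"tx":0,"ty":0,"tz":0,"yaw":0}]' 60
```

```text
t: 11.1
eef_pos: [0.4571, 0.3662, 0.0015]
tool_rot: [0.002, 0.788, -0.616, -0.001]
contact_force: [-0.4, -0.6, -0.3]
gripper_width: 0.41
t 11.1 tcp [0.4571 0.3662 0.0015] jaw ang -75.98 shift cm [ 0.06 -0.05 -0.15] yaw 0.21502416638134036 q7 -2.11 F [-0.4 -0.6 -0.3] grip 3.5
t: 11.5
eef_pos: [0.4576, 0.3667, 0.0021]
tool_rot: [0.001, 0.788, -0.616, -0.001]
contact_force: [0.0, 0.3, 1.7]
gripper_width: 0.168
```

```bash
python3 -m handwheel '[{"grip":0.5,"tx":0,"ty":0,"tz":-1,"yaw":0},{"grip":0.5,"tx":0,"ty":0,"tz":-3,"yaw":0},{"grip":0.5,"tx":0,"ty":0,"tz":-5,"yaw":0},{"grip":0.5,"tx":0,"ty":0,"tz":-4,"yaw":0},{"grip":0.5,"tx":2,"ty":0.4,"tz":0,"yaw":0}]' 60
python3 -m handwheel '[{"grip":0.5,"tx":4.6,"ty":0.8,"tz":0,"yaw":0},{"grip":0.5,"tx":4.6,"ty":0.8,"tz":0,"yaw":0},{"grip":0.5,"tx":4.6,"ty":0.8,"tz":0,"yaw":0},{"grip":0.5,"tx":4.6,"ty":0.8,"tz":0,"yaw":0},{"grip":0.5,"tx":4.6,"ty":0.8,"tz":0,"yaw":0}]' 60
python3 - <<'E'
from h import *
tool((.439,-.355,.1),82.2)
E
```

```text
t: 12.0
eef_pos: [0.4613, 0.3516, 0.1385]
tool_rot: [-0.005, 0.789, -0.614, -0.001]
contact_force: [1.4, -0.7, -0.9]
gripper_width: 0.167
t: 12.5
eef_pos: [0.4748, 0.1107, 0.1317]
tool_rot: [0.002, 0.788, -0.616, -0.002]
contact_force: [0.5, 0.4, -1.1]
gripper_width: 0.167
t 12.5 tcp [0.4748 0.1107 0.1317] jaw ang -76.0 shift cm [44.32 14.72  3.24] yaw 21.79671700696906 q7 -1.66 F [ 0.5  0.4 -1.1] grip 1.42
```

```bash
python3 -m handwheel '[{"grip":0.5,"tx":4.4,"ty":1.3,"tz":0,"yaw":0},{"grip":0.5,"tx":4.4,"ty":1.3,"tz":0,"yaw":0},{"grip":0.5,"tx":4.4,"ty":1.3,"tz":0,"yaw":0},{"grip":0.5,"tx":4.4,"ty":1.3,"tz":0,"yaw":0},{"grip":0.5,"tx":4.4,"ty":1.3,"tz":0,"yaw":0}]' 60
python3 -m handwheel '[{"grip":0.5,"tx":4.4,"ty":1.6,"tz":0,"yaw":0},{"grip":0.5,"tx":4.4,"ty":1.6,"tz":0,"yaw":0},{"grip":0.5,"tx":4.4,"ty":1.6,"tz":0,"yaw":0},{"grip":0.5,"tx":4.4,"ty":1.6,"tz":0,"yaw":0},{"grip":0.5,"tx":4,"ty":1.6,"tz":0,"yaw":0}]' 60
python3 -m handwheel '[{"grip":0.5,"tx":0,"ty":0,"tz":0,"yaw":7.3},{"grip":0.5,"tx":0,"ty":0,"tz":0,"yaw":7.3},{"grip":0.5,"tx":0,"ty":0,"tz":3,"yaw":7.2},{"grip":0.5,"tx":0,"ty":0,"tz":0,"yaw":0},{"grip":0.5,"tx":0,"ty":0,"tz":0,"yaw":0}]' 60
python3 - <<'E'
from m import *
tool((.439,-.355,.0065),82.2)
I,K,T=cam("wrist");cv2.imwrite("pics/w6.png",I)
for C in((.451,-.357),):
    o=get_obs();print("mat centre in tool mm",quat(o["tool_rot"]).T@(np.array((*C,.004))-o["eef_pos"])*1000)
E
```

```text
t: 13.0
eef_pos: [0.4646, -0.118, 0.132]
tool_rot: [0.002, 0.788, -0.616, -0.002]
contact_force: [0.3, -0.3, -1.1]
gripper_width: 0.167
t: 13.5
eef_pos: [0.439, -0.347, 0.1321]
tool_rot: [0.002, 0.788, -0.616, -0.002]
contact_force: [0.5, 0.4, -1.4]
gripper_width: 0.17
t: 14.0
eef_pos: [0.4394, -0.3443, 0.102]
tool_rot: [-0.002, -0.659, 0.752, 0.002]
contact_force: [-0.3, -0.2, -1.2]
gripper_width: 0.169
t 14.0 tcp [ 0.4394 -0.3443  0.102 ] jaw ang -97.6 shift cm [ 1.06 -0.16  9.55] yaw 0.195300999693643 q7 -0.97 F [-0.3 -0.2 -1.2] grip 1.45
mat centre in tool mm [ 10.60229575 -12.78765232  98.70909632]
```

View pics/w6.png

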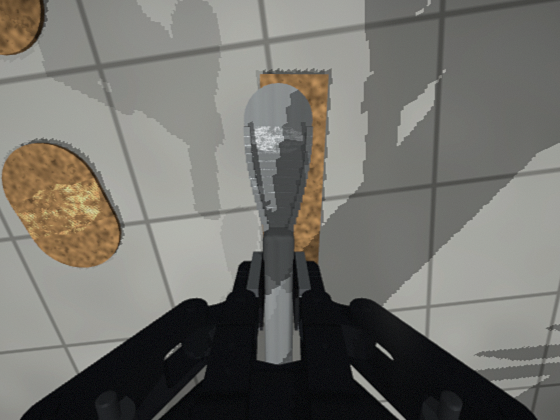

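The lifter is held straight, tip at (279,84). The mat lies below and to the right, its far edge at row 71 (cols 260–330). I'll check where the tip sits in the jaws, then shift and lower.

```bash
python3 - <<'E'
from m import *
I,K,T=cam("wrist");o=get_obs();Rm=quat(o["tool_rot"]);z=o["eef_pos"][2]
for n,(u,v,h) in dict(tip=(279,84,z+.003),join=(278,232,z+.014),hend=(279,363,z+.014),matL=(260,72,.004),matR=(330,71,.004)).items():
    X=w(K,T,u,v,h);print(n,"in tool mm",(Rm.T@(X-o["eef_pos"])*1000).round(1))
E
python3 -m handwheel '[{"grip":0.5,"tx":1.05,"ty":-0.1,"tz":2,"yaw":0.2},{"grip":0.5,"tx":0,"ty":0,"tz":3,"yaw":0},{"grip":0.5,"tx":0,"ty":0,"tz":2,"yaw":0},{"grip":0.5,"tx":0,"ty":0,"tz":0,"yaw":0},{"grip":0.5,"tx":0,"ty":0,"tz":0,"yaw":0}]' 60
python3 - <<'E'
from m import *
tool((.439,-.355,.006),82.2)
E
```

```text
tip in tool mm [  0.4 -93.9  -3.3]
join in tool mm [ -0.1 -27.5 -14.1]
hend in tool mm [  0.4  55.  -13.8]
matL in tool mm [ -13.7 -109.    98.8]
matR in tool mm [  39.3 -109.7   98.9]
t: 14.6
eef_pos: [0.4402, -0.3558, 0.0334]
tool_rot: [-0.002, -0.656, 0.754, 0.001]
contact_force: [0.7, -1.2, -1.3]
gripper_width: 0.167
t 14.6 tcp [ 0.4402 -0.3558  0.0334] jaw ang -97.95 shift cm [-0.07  0.13  2.74] yaw -0.1456961171905391 q7 -0.92 F [ 0.7 -1.2 -1.3] grip 1.43
```

```bash
python3 -m handwheel '[{"grip":0.5,"tx":0,"ty":0,"tz":1.3,"yaw":0},{"grip":0.5,"tx":0,"ty":0,"tz":0.9,"yaw":0},{"grip":0.5,"tx":0,"ty":0,"tz":0.5,"yaw":0},{"grip":0.5,"tx":0,"ty":0,"tz":0,"yaw":0},{"grip":0.5,"tx":0,"ty":0,"tz":0,"yaw":0}]' 60
python3 - <<'E'
from m import *
tool((.439,-.355,.006),82.2)
E
```

```text
t: 15.1
eef_pos: [0.4398, -0.3552, 0.0061]
tool_rot: [-0.001, -0.656, 0.755, 0.001]
contact_force: [-2.4, 3.2, 8.1]
gripper_width: 0.168
t 15.1 tcp [ 0.4398 -0.3552  0.0061] jaw ang -97.98 shift cm [-0.01  0.08  0.01] yaw -0.18264201236826239 q7 -0.91 F [-2.4  3.2  8.1] grip 1.44
```

```bash
python3 -m handwheel '[{"grip":4.5,"tx":0,"ty":0,"tz":0,"yaw":0},{"grip":4.5,"tx":0,"ty":0,"tz":0,"yaw":0},{"grip":4.5,"tx":0,"ty":0,"tz":0,"yaw":0},{"grip":4.5,"tx":0,"ty":0,"tz":-2,"yaw":0},{"grip":4.5,"tx":0,"ty":0,"tz":-5,"yaw":0}]' 60
python3 -m handwheel '[{"grip":8.5,"tx":0,"ty":0,"tz":-5,"yaw":0},{"grip":8.5,"tx":0,"ty":0,"tz":-5,"yaw":0},{"grip":8.5,"tx":0,"ty":0,"tz":-4,"yaw":0},{"grip":8.5,"tx":0,"ty":0,"tz":0,"yaw":0},{"grip":8.5,"tx":0,"ty":0,"tz":0,"yaw":0}]' 60
python3 - <<'E'
from m import *
tool((.470,-.003,.2),None)
I,K,T=cam("wrist");cv2.imwrite("pics/w7.png",rect(I,K,T,.34,.56,-.45,-.26,2700,.004))
E
```

```text
t: 15.6
eef_pos: [0.4376, -0.3534, 0.0727]
tool_rot: [-0.003, -0.656, 0.754, 0.005]
contact_force: [1.8, -0.4, 0.5]
gripper_width: 0.527
t: 16.1
eef_pos: [0.441, -0.3554, 0.2162]
tool_rot: [-0.001, -0.656, 0.755, 0.0]
contact_force: [-0.2, 0.5, -0.7]
gripper_width: 0.997
t 16.1 tcp [ 0.441  -0.3554  0.2162] jaw ang -97.98 shift cm [-35.3    2.02   1.57] yaw None q7 -1.01 F [-0.2  0.5 -0.7] grip 8.51
```

View pics/w7.png

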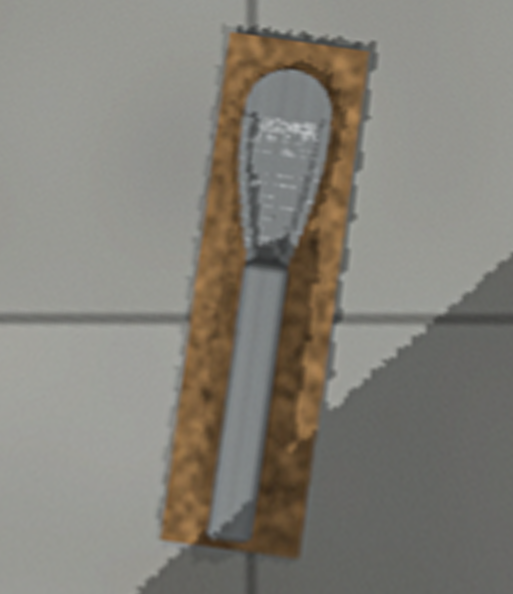

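The rectified view shows the lifter straight on its mat, about 10 mm of cork at each end and about 1.5 mm off centre sideways. That is good. Next is the tin.

```bash
python3 -m handwheel '[{"grip":8.5,"tx":-4.4,"ty":0.25,"tz":0.1,"yaw":0},{"grip":8.5,"tx":-4.4,"ty":0.25,"tz":0.1,"yaw":0},{"grip":8.5,"tx":-4.4,"ty":0.25,"tz":0.1,"yaw":0},{"grip":8.5,"tx":-4.4,"ty":0.25,"tz":0.1,"yaw":0},{"grip":8.5,"tx":-4.4,"ty":0.25,"tz":0.1,"yaw":0}]' 40
python3 -m handwheel '[{"grip":8.5,"tx":-4.4,"ty":0.25,"tz":0,"yaw":0},{"grip":8.5,"tx":-4.4,"ty":0.25,"tz":0,"yaw":0},{"grip":8.5,"tx":-4.4,"ty":0.25,"tz":0,"yaw":0},{"grip":8.5,"tx":0,"ty":0,"tz":0,"yaw":0},{"grip":8.5,"tx":0,"ty":0,"tz":0,"yaw":0}]' 40
python3 - <<'E'
from m import *
tool((.470,-.003,.01),None)
I,K,T=cam("wrist");t=rect(I,K,T,.39,.55,-.08,.08,3500,.048);cv2.imwrite("pics/w8.png",t)
E
```

```text
t: 16.65
eef_pos: [0.4574, -0.1337, 0.2084]
tool_rot: [-0.003, -0.656, 0.755, 0.002]
contact_force: [1.1, 0.6, -0.0]
gripper_width: 0.995
t: 17.15
eef_pos: [0.4686, -0.0032, 0.2085]
tool_rot: [-0.003, -0.657, 0.754, 0.002]
contact_force: [0.0, -0.1, 0.2]
gripper_width: 0.991
t 17.15 tcp [ 0.4686 -0.0032  0.2085] jaw ang -97.83 shift cm [-0.08 -0.27 19.85] yaw None q7 -1.8 F [ 0.  -0.1  0.2] grip 8.47
```

View pics/w8.png

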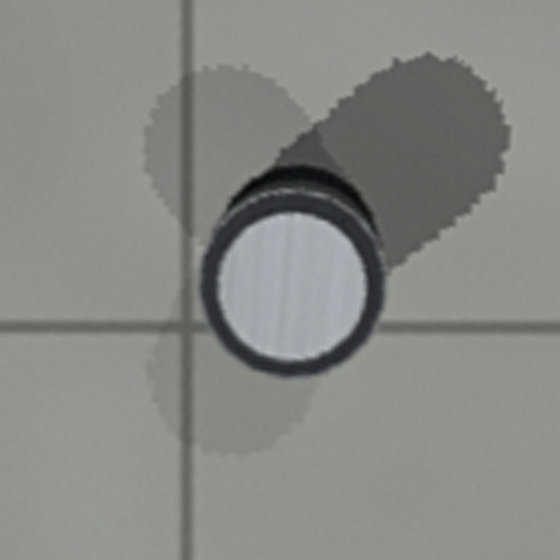

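Tin lid centre at (293,283), giving world (0.469, -0.004), diameter about 53–55 mm. The TCP is already over it, so down.

```bash
python3 -m handwheel '[{"grip":8.5,"tx":0,"ty":0,"tz":4.5,"yaw":0},{"grip":8.5,"tx":0,"ty":0,"tz":4.5,"yaw":0},{"grip":8.5,"tx":0,"ty":0,"tz":3,"yaw":0},{"grip":8.5,"tx":0,"ty":0,"tz":0,"yaw":0},{"grip":8.5,"tx":0,"ty":0,"tz":0,"yaw":0}]' 40
python3 - <<'E'
from h import *
tool((.469,-.0037,.009),None)
E
```

```text
t: 17.7
eef_pos: [0.4689, -0.0054, 0.0901]
tool_rot: [-0.003, -0.655, 0.755, 0.001]
contact_force: [0.6, -0.9, 0.4]
gripper_width: 0.992
t 17.7 tcp [ 0.4689 -0.0054  0.0901] jaw ang -98.12 shift cm [-0.19 -0.03  8.11] yaw None q7 -1.76 F [ 0.6 -0.9  0.4] grip 8.47
```

```bash
python3 -m handwheel '[{"grip":8.5,"tx":-0.1,"ty":0,"tz":3.5,"yaw":0},{"grip":8.5,"tx":0,"ty":0,"tz":2.5,"yaw":0},{"grip":8.5,"tx":0,"ty":0,"tz":1.4,"yaw":0},{"grip":8.5,"tx":0,"ty":0,"tz":0.7,"yaw":0},{"grip":8.5,"tx":0,"ty":0,"tz":0,"yaw":0}]' 40
python3 -m handwheel '[{"grip":4,"tx":0,"ty":0,"tz":0,"yaw":0},{"grip":4,"tx":0,"ty":0,"tz":0,"yaw":0},{"grip":4,"tx":0,"ty":0,"tz":0,"yaw":0},{"grip":4,"tx":0,"ty":0,"tz":0,"yaw":0}]' 40
python3 - <<'E'
from h import *
tool((.6235,-.162,.009),None)
E
python3 -m handwheel '[{"grip":4,"tx":0,"ty":0,"tz":-1,"yaw":0},{"grip":4,"tx":0,"ty":0,"tz":-3,"yaw":0},{"grip":4,"tx":0,"ty":0,"tz":-4,"yaw":0},{"grip":4,"tx":0,"ty":0,"tz":-2,"yaw":0},{"grip":4,"tx":0,"ty":0,"tz":0,"yaw":0}]' 40
python3 - <<'E'
from h import *
tool((.6235,-.162,.009),None)
E
```

```text
t: 18.2
eef_pos: [0.4699, -0.0034, 0.0099]
tool_rot: [-0.001, -0.656, 0.755, 0.001]
contact_force: [0.2, -0.6, 0.2]
gripper_width: 0.995
t: 18.6
eef_pos: [0.4699, -0.003, 0.0105]
tool_rot: [-0.001, -0.656, 0.755, 0.001]
contact_force: [-1.6, -0.8, 8.9]
gripper_width: 0.619
t 18.6 tcp [ 0.4699 -0.003   0.0105] jaw ang -98.0 shift cm [ 13.61 -17.42   0.12] yaw None q7 -1.73 F [-1.6 -0.8  8.9] grip 5.28
t: 19.1
eef_pos: [0.4716, -0.0028, 0.1126]
tool_rot: [0.001, -0.656, 0.755, -0.001]
contact_force: [-0.4, 0.4, -1.4]
gripper_width: 0.62
t 19.1 tcp [ 0.4716 -0.0028  0.1126] jaw ang -98.0 shift cm [ 13.66 -17.23  10.39] yaw None q7 -1.77 F [-0.4  0.4 -1.4] grip 5.29
```

```bash
python3 -m handwheel '[{"grip":4,"tx":2.7,"ty":-3.45,"tz":0,"yaw":0},{"grip":4,"tx":2.7,"ty":-3.45,"tz":0,"yaw":0},{"grip":4,"tx":2.7,"ty":-3.45,"tz":0,"yaw":0},{"grip":4,"tx":2.7,"ty":-3.45,"tz":0,"yaw":0},{"grip":4,"tx":2.7,"ty":-3.4,"tz":0,"yaw":0}]' 40
python3 -m handwheel '[{"grip":4,"tx":0.1,"ty":0,"tz":3,"yaw":0},{"grip":4,"tx":0,"ty":0,"tz":3,"yaw":0},{"grip":4,"tx":0,"ty":0,"tz":0,"yaw":0},{"grip":4,"tx":0,"ty":0,"tz":0,"yaw":0}]' 40
python3 - <<'E'
from m import *
tool((.6235,-.162,.015),None)
I,K,T=cam("wrist");cv2.imwrite("pics/w9.png",I)
E
```

```text
t: 19.6
eef_pos: [0.6213, -0.1617, 0.1077]
tool_rot: [-0.002, -0.656, 0.755, 0.002]
contact_force: [0.8, 0.8, -0.7]
gripper_width: 0.617
t: 20.0
eef_pos: [0.6197, -0.1612, 0.048]
tool_rot: [-0.002, -0.656, 0.755, 0.002]
contact_force: [-0.1, 0.7, -1.1]
gripper_width: 0.623
t 20.0 tcp [ 0.6197 -0.1612  0.048 ] jaw ang -97.98 shift cm [ 0.02 -0.41  3.3 ] yaw None q7 -1.44 F [-0.1  0.7 -1.1] grip 5.32
```

View pics/w9.png

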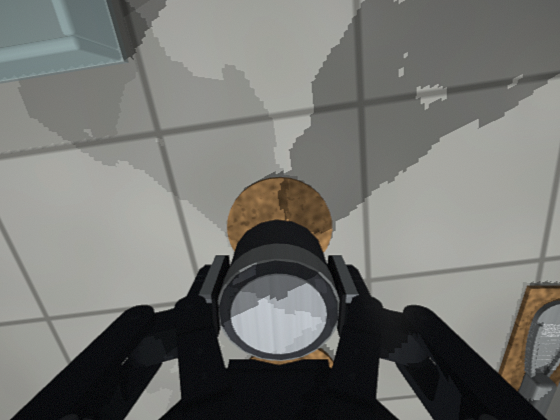

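The tin is upright in the jaws (lid at (279,317)), with the round mat below and its far edge at row 178. I need about 4 mm more along -y of the tool.

```bash
python3 -m handwheel '[{"grip":4,"tx":0,"ty":-0.45,"tz":1.5,"yaw":0},{"grip":4,"tx":0,"ty":0,"tz":0.8,"yaw":0},{"grip":4,"tx":0,"ty":0,"tz":0,"yaw":0},{"grip":4,"tx":0,"ty":0,"tz":0,"yaw":0}]' 40
python3 - <<'E'
from m import *
tool((.6235,-.162,.015),None)
E
```

```text
t: 20.45
eef_pos: [0.6248, -0.1621, 0.0254]
tool_rot: [-0.002, -0.656, 0.755, 0.001]
contact_force: [0.8, -0.7, -1.0]
gripper_width: 0.622
t 20.45 tcp [ 0.6248 -0.1621  0.0254] jaw ang -97.98 shift cm [0.   0.13 1.05] yaw None q7 -1.43 F [ 0.8 -0.7 -1. ] grip 5.31
```

```bash
python3 -m handwheel '[{"grip":4,"tx":0,"ty":0.05,"tz":0.5,"yaw":0},{"grip":4,"tx":0,"ty":0,"tz":0.3,"yaw":0},{"grip":4,"tx":0,"ty":0,"tz":0.25,"yaw":0},{"grip":4,"tx":0,"ty":0,"tz":0,"yaw":0},{"grip":4,"tx":0,"ty":0,"tz":0,"yaw":0}]' 40
python3 - <<'E'
from m import *
tool((.6235,-.162,.015),None)
E
```

```text
t: 20.95
eef_pos: [0.6244, -0.1622, 0.0151]
tool_rot: [-0.002, -0.656, 0.755, 0.001]
contact_force: [-0.7, 0.7, -0.9]
gripper_width: 0.618
t 20.95 tcp [ 0.6244 -0.1622  0.0151] jaw ang -97.99 shift cm [-0.01  0.09  0.01] yaw None q7 -1.43 F [-0.7  0.7 -0.9] grip 5.28
```

```bash
python3 -m handwheel '[{"grip":4,"tx":0,"ty":0,"tz":0.1,"yaw":0},{"grip":4,"tx":0,"ty":0,"tz":0.05,"yaw":0},{"grip":4,"tx":0,"ty":0,"tz":0,"yaw":0}]' 40
python3 -m handwheel '[{"grip":8.5,"tx":0,"ty":0,"tz":0,"yaw":0},{"grip":8.5,"tx":0,"ty":0,"tz":0,"yaw":0},{"grip":8.5,"tx":0,"ty":0,"tz":0,"yaw":0},{"grip":8.5,"tx":0,"ty":0,"tz":0,"yaw":0},{"grip":8.5,"tx":0,"ty":0,"tz":-2,"yaw":0}]' 40
python3 -m handwheel '[{"grip":8.5,"tx":0,"ty":0,"tz":-4,"yaw":0},{"grip":8.5,"tx":0,"ty":0,"tz":-5,"yaw":0},{"grip":8.5,"tx":0,"ty":0,"tz":-5,"yaw":0},{"grip":8.5,"tx":0,"ty":0,"tz":-4,"yaw":0},{"grip":8.5,"tx":0,"ty":0,"tz":0,"yaw":0}]' 40
python3 - <<'E'
from m import *
tool((.64,.18,.21),None)
I,K,T=cam("wrist");cv2.imwrite("pics/w10.png",I)
# lid: bright metal at z=.052; mat+tin union
x,y=.6235,-.162;b=(x-.06,x+.06,y-.06,y+.06)
t=rect(I,K,T,*b,3000,.052);g=cv2.cvtColor(t,cv2.COLOR_BGR2HSV)
m=cv2.inRange(g,(0,0,0),(180,90,85))
c=cv2.HoughCircles(cv2.GaussianBlur(cv2.cvtColor(t,cv2.COLOR_BGR2GRAY),(5,5),0),cv2.HOUGH_GRADIENT,1,50,param1=80,param2=20,minRadius=55,maxRadius=95)
for q in (c[0][:4] if c is not None else []): print("circle",b[1]-q[1]/3000,b[3]-q[0]/3000,q[2]/1500)
t=rect(I,K,T,*b,3000,.004); print("mat part",*fit(mask_mat(t),b[1],b[3],3000))
E
```

```text
t: 21.25
eef_pos: [0.6246, -0.1622, 0.0146]
tool_rot: [-0.002, -0.656, 0.755, 0.001]
contact_force: [-2.5, 0.2, 6.7]
gripper_width: 0.62
t: 21.75
eef_pos: [0.6224, -0.1616, 0.0313]
tool_rot: [-0.003, -0.656, 0.755, 0.003]
contact_force: [0.6, 1.1, 1.2]
gripper_width: 0.993
t: 22.25
eef_pos: [0.6289, -0.1632, 0.2206]
tool_rot: [0.002, -0.656, 0.755, -0.003]
contact_force: [1.6, -0.0, -0.6]
gripper_width: 0.997
t 22.25 tcp [ 0.6289 -0.1632  0.2206] jaw ang -98.02 shift cm [-34.14   3.69   0.99] yaw None q7 -1.47 F [ 1.6 -0.  -0.6] grip 8.51
circle 0.6243333 -0.1625 0.053733334
mat part [ 0.6337 -0.1648  0.0737  0.0531] 80.5
```

The tin's lid centre fits to (0.6243, -0.1625) against the mat's (0.6235, -0.162), so it is centred. Now the piggy bank: go above it and look.

```bash
python3 -m handwheel '[{"grip":8.5,"tx":-4.8,"ty":0.53,"tz":-0.3,"yaw":0},{"grip":8.5,"tx":-4.8,"ty":0.53,"tz":-0.3,"yaw":0},{"grip":8.5,"tx":-4.8,"ty":0.53,"tz":-0.3,"yaw":0},{"grip":8.5,"tx":-4.8,"ty":0.53,"tz":-0.3,"yaw":0},{"grip":8.5,"tx":-4.8,"ty":0.53,"tz":-0.3,"yaw":0}]' 40
python3 -m handwheel '[{"grip":8.5,"tx":-4.8,"ty":0.53,"tz":-0.2,"yaw":0},{"grip":8.5,"tx":-4.8,"ty":0.53,"tz":-0.3,"yaw":0},{"grip":8.5,"tx":0,"ty":0,"tz":0,"yaw":0},{"grip":8.5,"tx":0,"ty":0,"tz":0,"yaw":0}]' 40
python3 - <<'E'
from m import *
tool((.64,.18,.21),None)
I,K,T=cam("wrist");t=rect(I,K,T,.55,.73,.09,.27,3300,.041);cv2.imwrite("pics/w11.png",t)
np.savez("pig.npz",K=K,T=T,I=I)
E
```

```text
t: 22.8
eef_pos: [0.6312, 0.0811, 0.2267]
tool_rot: [-0.003, -0.656, 0.755, 0.002]
contact_force: [1.0, 0.4, -0.3]
gripper_width: 0.992
t: 23.2
eef_pos: [0.6341, 0.1776, 0.2313]
tool_rot: [-0.003, -0.658, 0.753, 0.002]
contact_force: [-0.8, -1.0, 0.0]
gripper_width: 0.997
t 23.2 tcp [0.6341 0.1776 0.2313] jaw ang -97.78 shift cm [-0.32 -0.57  2.13] yaw None q7 -2.02 F [-0.8 -1.   0. ] grip 8.51
```

View pics/w11.png

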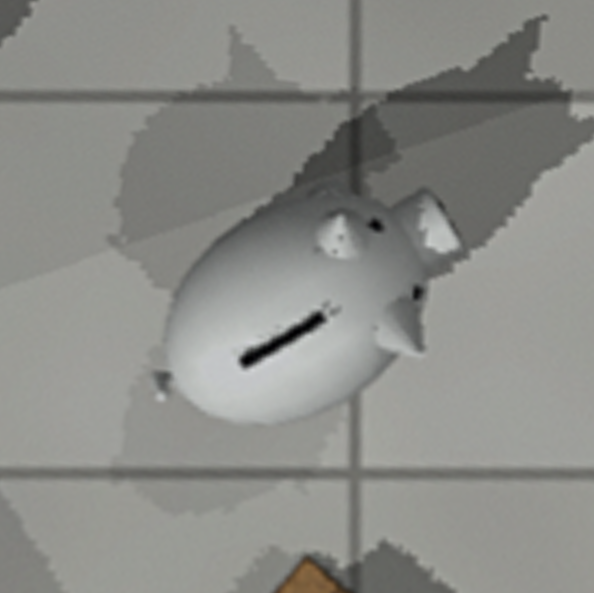

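The rectified view (3300 px/m at z = 41 mm) shows the piggy standing, snout at (442,222), tail at (158,385), slot from (242,362) to (326,315). Both lines give a heading of about -60.7°. I'll check the sideways centre using the slot on the top (z = 72 mm).

```bash
python3 - <<'E'
from m import *
f=np.load("pig.npz");I,K,T=f["I"],f["K"],f["T"]
def q(c,r,z):
    u,v=p(K,T,(.73-r/3300,.27-c/3300,.041)); return w(K,T,u,v,z)[:2]
a=np.radians(-60.7);d=np.array((np.cos(a),np.sin(a)));n=np.array((-d[1],d[0]));c=np.array((.6382,.1791))
for nm,(cc,r,z) in dict(s1=(242,362,.071),s2=(326,315,.071),snout=(442,222,.041),tail=(158,385,.041),ear1=(338,240,.075),ear2=(405,335,.075)).items():
    X=q(cc,r,z);print(nm,X.round(4),"along",((X-c)@d*1000).round(1),"lat",((X-c)@n*1000).round(1))
g=c-.003*d;print(g);tool((*g,.015),-60.7+90)
E
```

```text
s1 [0.6293 0.1939] along -17.3 lat -0.6
s2 [0.6422 0.1707] along 9.2 lat -0.6
snout [0.6627 0.1361] along 49.5 lat 0.3
tail [0.6133 0.2221] along -49.7 lat -0.6
ear1 [0.6636 0.1674] along 22.6 lat 16.5
ear2 [0.6378 0.1492] along 25.9 lat -15.0
[0.63673185 0.18171621]
t 23.25 tcp [0.6345 0.1752 0.2317] jaw ang -97.97 shift cm [-0.74 -0.26 21.66] yaw 52.727579389929986 q7 -2.02 F [ 0.2 -0.6  0.5] grip 8.49
```

```bash
python3 -m handwheel '[{"grip":8.5,"tx":0,"ty":0,"tz":0,"yaw":-8},{"grip":8.5,"tx":0,"ty":0,"tz":0,"yaw":-8},{"grip":8.5,"tx":0,"ty":0,"tz":0,"yaw":-8},{"grip":8.5,"tx":0,"ty":0,"tz":0,"yaw":-8},{"grip":8.5,"tx":0,"ty":0,"tz":0,"yaw":-8}]' 40
python3 -m handwheel '[{"grip":8.5,"tx":0,"ty":0,"tz":0,"yaw":-8},{"grip":8.5,"tx":0,"ty":0,"tz":0,"yaw":-8},{"grip":8.5,"tx":0,"ty":0,"tz":0,"yaw":-8},{"grip":8.5,"tx":0,"ty":0,"tz":0,"yaw":-8},{"grip":8.5,"tx":0,"ty":0,"tz":0,"yaw":-8}]' 40
python3 -m handwheel '[{"grip":8.5,"tx":0,"ty":0,"tz":0,"yaw":-8},{"grip":8.5,"tx":0,"ty":0,"tz":0,"yaw":-8},{"grip":8.5,"tx":0,"ty":0,"tz":0,"yaw":-8},{"grip":8.5,"tx":0,"ty":0,"tz":0,"yaw":-8},{"grip":8.5,"tx":0,"ty":0,"tz":0,"yaw":-8}]' 40
python3 -m handwheel '[{"grip":8.5,"tx":0,"ty":0,"tz":0,"yaw":-7.3},{"grip":8.5,"tx":0,"ty":0,"tz":0,"yaw":0},{"grip":8.5,"tx":0,"ty":0,"tz":0,"yaw":0}]' 40
python3 - <<'E'
from m import *
tool((.6367,.1817,.015),29.3)
E
```

```text
t: 23.75
eef_pos: [0.6352, 0.1728, 0.2325]
tool_rot: [0.002, 0.875, -0.484, -0.002]
contact_force: [-0.7, -0.5, -0.2]
gripper_width: 0.992
t: 24.25
eef_pos: [0.6353, 0.1728, 0.2324]
tool_rot: [0.001, 0.988, -0.155, -0.002]
contact_force: [-0.2, 0.0, 0.4]
gripper_width: 0.993
t: 24.75
eef_pos: [0.6353, 0.1728, 0.2323]
tool_rot: [0.001, 0.981, 0.192, -0.003]
contact_force: [-0.8, 0.1, -0.1]
gripper_width: 0.993
t: 25.05
eef_pos: [0.6353, 0.1738, 0.2327]
tool_rot: [0.0, 0.968, 0.25, -0.003]
contact_force: [-0.5, 0.5, 0.1]
gripper_width: 0.996
t 25.05 tcp [0.6353 0.1738 0.2327] jaw ang 28.97 shift cm [ 0.62 -0.6  21.77] yaw -0.33000762921099636 q7 0.01 F [-0.5  0.5  0.1] grip 8.51
```

Down to hover at about z = 0.10 first, then verify the numbers.

```bash
python3 -m handwheel '[{"grip":8.5,"tx":0.6,"ty":-0.6,"tz":3,"yaw":-0.3},{"grip":8.5,"tx":0,"ty":0,"tz":4,"yaw":0},{"grip":8.5,"tx":0,"ty":0,"tz":4,"yaw":0},{"grip":8.5,"tx":0,"ty":0,"tz":0,"yaw":0},{"grip":8.5,"tx":0,"ty":0,"tz":0,"yaw":0}]' 40
python3 - <<'E'
from m import *
tool((.6367,.1817,.015),29.3)
E
```

```text
t: 25.55
eef_pos: [0.6371, 0.1835, 0.1235]
tool_rot: [-0.0, 0.967, 0.255, -0.003]
contact_force: [0.8, 0.2, 1.9]
gripper_width: 0.998
t 25.55 tcp [0.6371 0.1835 0.1235] jaw ang 29.5 shift cm [-0.07  0.15 10.85] yaw 0.19710481775209132 q7 -0.04 F [0.8 0.2 1.9] grip 8.52
```

```bash
python3 -m handwheel '[{"grip":8.5,"tx":-0.07,"ty":0.12,"tz":2,"yaw":0.2},{"grip":8.5,"tx":0,"ty":0,"tz":3,"yaw":0},{"grip":8.5,"tx":0,"ty":0,"tz":3,"yaw":0},{"grip":8.5,"tx":0,"ty":0,"tz":1.5,"yaw":0},{"grip":8.5,"tx":0,"ty":0,"tz":0,"yaw":0}]' 40
python3 -m handwheel '[{"grip":8.5,"tx":0,"ty":0,"tz":0.8,"yaw":0},{"grip":8.5,"tx":0,"ty":0,"tz":0,"yaw":0},{"grip":8.5,"tx":0,"ty":0,"tz":0,"yaw":0}]' 40
python3 - <<'E'
from m import *
tool((.6367,.1817,.014),29.3)
E
```

```text
t: 26.05
eef_pos: [0.6367, 0.1823, 0.0283]
tool_rot: [-0.0, 0.967, 0.253, -0.002]
contact_force: [0.2, -0.5, -0.9]
gripper_width: 0.995
t: 26.35
eef_pos: [0.6374, 0.1828, 0.0215]
tool_rot: [-0.0, 0.967, 0.254, -0.001]
contact_force: [1.1, -0.3, 0.4]
gripper_width: 0.995
t 26.35 tcp [0.6374 0.1828 0.0215] jaw ang 29.4 shift cm [-0.12  0.06  0.75] yaw 0.10017534773754733 q7 -0.08 F [ 1.1 -0.3  0.4] grip 8.5
```

```bash
python3 -m handwheel '[{"grip":8.5,"tx":-0.1,"ty":0,"tz":0.7,"yaw":0},{"grip":8.5,"tx":0,"ty":0,"tz":0,"yaw":0},{"grip":5,"tx":0,"ty":0,"tz":0,"yaw":0},{"grip":5,"tx":0,"ty":0,"tz":0,"yaw":0},{"grip":5,"tx":0,"ty":0,"tz":0,"yaw":0}]' 40
python3 -m handwheel '[{"grip":5,"tx":0,"ty":0,"tz":0,"yaw":0},{"grip":5,"tx":0,"ty":0,"tz":0,"yaw":0}]' 40
python3 - <<'E'
from m import *
tool((.6367,.1817,.014),29.3)
E
```

```text
t: 26.85
eef_pos: [0.6357, 0.182, 0.0139]
tool_rot: [-0.0, 0.967, 0.254, -0.002]
contact_force: [-2.4, -1.5, 4.6]
gripper_width: 0.708
t: 27.05
eef_pos: [0.6357, 0.182, 0.0138]
tool_rot: [-0.0, 0.967, 0.254, -0.002]
contact_force: [-1.6, -1.0, 5.8]
gripper_width: 0.709
t 27.05 tcp [0.6357 0.182  0.0138] jaw ang 29.41 shift cm [ 0.08  0.07 -0.02] yaw 0.11469221790412121 q7 -0.08 F [-1.6 -1.   5.8] grip 6.06
```

Gripped at 60.6 mm; readings have run about 0.5–2 mm under true size all along. Lifting gently.

```bash
python3 -m handwheel '[{"grip":5,"tx":0,"ty":0,"tz":-0.5,"yaw":0},{"grip":5,"tx":0,"ty":0,"tz":-1.5,"yaw":0},{"grip":5,"tx":0,"ty":0,"tz":-2.5,"yaw":0},{"grip":5,"tx":0,"ty":0,"tz":-2.5,"yaw":0},{"grip":5,"tx":0,"ty":0,"tz":-2,"yaw":0}]' 40
python3 -m handwheel '[{"grip":5,"tx":0,"ty":0,"tz":-1,"yaw":0},{"grip":5,"tx":0,"ty":0,"tz":0,"yaw":0}]' 40
python3 - <<'E'
from m import *
tool((.461,-.155,.018),99.1)
E
```

```text
t: 27.55
eef_pos: [0.6365, 0.1823, 0.1055]
tool_rot: [-0.0, 0.967, 0.254, -0.001]
contact_force: [0.4, 0.7, -3.9]
gripper_width: 0.703
t: 27.75
eef_pos: [0.6372, 0.1825, 0.1153]
tool_rot: [-0.0, 0.967, 0.254, -0.0]
contact_force: [-0.1, 1.0, -3.8]
gripper_width: 0.702
t 27.75 tcp [0.6372 0.1825 0.1153] jaw ang 29.41 shift cm [-31.91  20.76   9.73] yaw -69.69366922201857 q7 -0.04 F [-0.1  1.  -3.8] grip 6.0
```

```bash
python3 -m handwheel '[{"grip":5,"tx":-1.3,"ty":0.85,"tz":0,"yaw":0},{"grip":5,"tx":-2.66,"ty":1.73,"tz":0,"yaw":0},{"grip":5,"tx":-2.66,"ty":1.73,"tz":0,"yaw":0},{"grip":5,"tx":-2.66,"ty":1.73,"tz":0,"yaw":0},{"grip":5,"tx":-2.66,"ty":1.73,"tz":0,"yaw":0}]' 40
python3 -m handwheel '[{"grip":5,"tx":-2.66,"ty":1.73,"tz":0,"yaw":0},{"grip":5,"tx":-2.66,"ty":1.73,"tz":0,"yaw":0},{"grip":5,"tx":-2.66,"ty":1.73,"tz":0,"yaw":0},{"grip":5,"tx":-2.66,"ty":1.73,"tz":0,"yaw":0},{"grip":5,"tx":-2.66,"ty":1.73,"tz":0,"yaw":0}]' 40
python3 -m handwheel '[{"grip":5,"tx":-2.66,"ty":1.73,"tz":0,"yaw":0},{"grip":5,"tx":-2.66,"ty":1.73,"tz":0,"yaw":0},{"grip":5,"tx":-1.3,"ty":0.85,"tz":0,"yaw":0},{"grip":5,"tx":0,"ty":0,"tz":0,"yaw":-4},{"grip":5,"tx":0,"ty":0,"tz":0,"yaw":-7}]' 40
python3 -m handwheel '[{"grip":5,"tx":0,"ty":0,"tz":0,"yaw":-7},{"grip":5,"tx":0,"ty":0,"tz":0,"yaw":-7},{"grip":5,"tx":0,"ty":0,"tz":0,"yaw":-7},{"grip":5,"tx":0,"ty":0,"tz":0,"yaw":-7},{"grip":5,"tx":0,"ty":0,"tz":0,"yaw":-7}]' 40
python3 -m handwheel '[{"grip":5,"tx":0,"ty":0,"tz":0,"yaw":-7},{"grip":5,"tx":0,"ty":0,"tz":0,"yaw":-7},{"grip":5,"tx":0,"ty":0,"tz":0,"yaw":-6},{"grip":5,"tx":0,"ty":0,"tz":0,"yaw":-3.7},{"grip":5,"tx":0,"ty":0,"tz":0,"yaw":0}]' 40
python3 - <<'E'
from m import *
tool((.461,-.155,.018),99.1)
E
```

```text
t: 28.25
eef_pos: [0.568, 0.0533, 0.1121]
tool_rot: [-0.0, 0.967, 0.254, -0.004]
contact_force: [0.0, -0.4, -3.1]
gripper_width: 0.702
t: 28.75
eef_pos: [0.4944, -0.0867, 0.1129]
tool_rot: [-0.001, 0.967, 0.254, -0.003]
contact_force: [0.3, -0.3, -3.6]
gripper_width: 0.704
t: 29.25
eef_pos: [0.4581, -0.1562, 0.1131]
tool_rot: [-0.001, 0.938, 0.346, -0.003]
contact_force: [-0.3, 0.1, -3.8]
gripper_width: 0.705
t: 29.75
eef_pos: [0.4585, -0.1554, 0.1131]
tool_rot: [-0.002, 0.79, 0.613, -0.003]
contact_force: [0.5, -0.5, -3.4]
gripper_width: 0.708
t: 30.25
eef_pos: [0.4586, -0.1554, 0.1131]
tool_rot: [-0.003, 0.649, 0.761, -0.002]
contact_force: [0.4, -0.6, -3.6]
gripper_width: 0.707
t 30.25 tcp [ 0.4586 -0.1554  0.1131] jaw ang 99.09 shift cm [-0.01  0.31  9.51] yaw -0.011175398720098428 q7 1.65 F [ 0.4 -0.6 -3.6] grip 6.04
```

```bash
python3 -m handwheel '[{"grip":5,"tx":0,"ty":0.3,"tz":1.5,"yaw":0},{"grip":5,"tx":0,"ty":0,"tz":2.5,"yaw":0},{"grip":5,"tx":0,"ty":0,"tz":2,"yaw":0},{"grip":5,"tx":0,"ty":0,"tz":1,"yaw":0},{"grip":5,"tx":0,"ty":0,"tz":0,"yaw":0}]' 40
python3 - <<'E'
from m import *
tool((.461,-.155,.018),99.1)
I,K,T=cam("wrist");J,K2,T2=cam("scene")
S=J[185:285,130:270];S=cv2.resize(S,(560,400),interpolation=2)
J3,K3,T3=cam("side");S3=cv2.resize(J3[160:240,300:400],(500,400),interpolation=2)
cv2.imwrite("pics/w12.png",cv2.resize(np.hstack([cv2.resize(I,(533,400)),S3]),(800,310)))
E
```

```text
t: 30.75
eef_pos: [0.4617, -0.1541, 0.0423]
tool_rot: [-0.003, 0.649, 0.761, -0.002]
contact_force: [0.2, 0.1, -3.2]
gripper_width: 0.703
t 30.75 tcp [ 0.4617 -0.1541  0.0423] jaw ang 99.09 shift cm [-0.08 -0.06  2.43] yaw -0.008063336773446395 q7 1.55 F [ 0.2  0.1 -3.2] grip 6.0
```

View pics/w12.png

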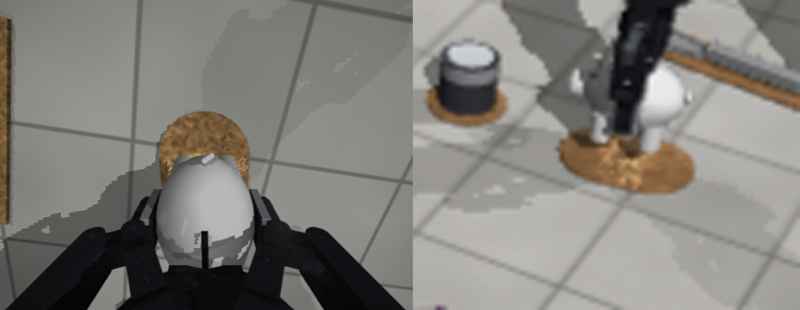

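The piggy is held level and centred over the oval mat (slot at col 205, mat centred at ~205). In the side view its feet are just above the mat. Lowering slowly.

```bash
python3 -m handwheel '[{"grip":5,"tx":-0.05,"ty":-0.05,"tz":0.6,"yaw":0},{"grip":5,"tx":0,"ty":0,"tz":0.6,"yaw":0},{"grip":5,"tx":0,"ty":0,"tz":0.5,"yaw":0},{"grip":5,"tx":0,"ty":0,"tz":0.3,"yaw":0},{"grip":5,"tx":0,"ty":0,"tz":0.2,"yaw":0}]' 40
python3 -m handwheel '[{"grip":5,"tx":0,"ty":0,"tz":0.1,"yaw":0},{"grip":5,"tx":0,"ty":0,"tz":0,"yaw":0},{"grip":5,"tx":0,"ty":0,"tz":0,"yaw":0}]' 40
python3 - <<'E'
from m import *
tool((.461,-.155,.018),99.1)
E
```

```text
t: 31.4
eef_pos: [0.4625, -0.1551, 0.0218]
tool_rot: [-0.002, 0.649, 0.761, -0.002]
contact_force: [0.5, 0.6, -3.4]
gripper_width: 0.704
t: 31.7
eef_pos: [0.4628, -0.1551, 0.0213]
tool_rot: [-0.001, 0.649, 0.761, -0.001]
contact_force: [-0.1, 0.8, -3.9]
gripper_width: 0.706
t 31.7 tcp [ 0.4628 -0.1551  0.0213] jaw ang 99.12 shift cm [ 0.04 -0.17  0.34] yaw 0.017503937944027825 q7 1.52 F [-0.1  0.8 -3.9] grip 6.03
```

```bash
python3 -m handwheel '[{"grip":5,"tx":0,"ty":-0.1,"tz":0.1,"yaw":0},{"grip":5,"tx":0,"ty":0,"tz":0.1,"yaw":0},{"grip":5,"tx":0,"ty":0,"tz":0.05,"yaw":0},{"grip":5,"tx":0,"ty":0,"tz":0,"yaw":0},{"grip":5,"tx":0,"ty":0,"tz":0,"yaw":0}]' 40
python3 - <<'E'
from m import *
tool((.461,-.155,.018),99.1)
E
```

```text
t: 32.2
eef_pos: [0.4617, -0.1553, 0.0187]
tool_rot: [-0.001, 0.649, 0.761, -0.002]
contact_force: [0.9, 0.2, -3.9]
gripper_width: 0.706
t 32.2 tcp [ 0.4617 -0.1553  0.0187] jaw ang 99.11 shift cm [ 0.04 -0.06  0.07] yaw 0.011895548448308091 q7 1.52 F [ 0.9  0.2 -3.9] grip 6.03
```

```bash
python3 -m handwheel '[{"grip":5,"tx":0,"ty":0,"tz":0.05,"yaw":0},{"grip":5,"tx":0,"ty":0,"tz":0.05,"yaw":0},{"grip":5,"tx":0,"ty":0,"tz":0,"yaw":0},{"grip":5,"tx":0,"ty":0,"tz":0,"yaw":0}]' 40
```

```text
t: 32.6
eef_pos: [0.4615, -0.1553, 0.0179]
tool_rot: [-0.001, 0.649, 0.761, -0.002]
contact_force: [-2.3, -0.6, -0.4]
gripper_width: 0.707
```

```bash
python3 -m handwheel '[{"grip":5,"tx":0,"ty":0,"tz":0.05,"yaw":0},{"grip":5,"tx":0,"ty":0,"tz":0,"yaw":0}]' 40
python3 -m handwheel '[{"grip":6.6,"tx":0,"ty":0,"tz":0,"yaw":0},{"grip":7.2,"tx":0,"ty":0,"tz":0,"yaw":0},{"grip":8.5,"tx":0,"ty":0,"tz":0,"yaw":0},{"grip":8.5,"tx":0,"ty":0,"tz":0,"yaw":0},{"grip":8.5,"tx":0,"ty":0,"tz":0,"yaw":0}]' 40
python3 -m handwheel '[{"grip":8.5,"tx":0,"ty":0,"tz":-0.5,"yaw":0},{"grip":8.5,"tx":0,"ty":0,"tz":-2,"yaw":0},{"grip":8.5,"tx":0,"ty":0,"tz":-4,"yaw":0},{"grip":8.5,"tx":0,"ty":0,"tz":-5,"yaw":0},{"grip":8.5,"tx":0,"ty":0,"tz":-5,"yaw":0}]' 40
python3 -m handwheel '[{"grip":8.5,"tx":0,"ty":0,"tz":-4,"yaw":0},{"grip":8.5,"tx":0,"ty":0,"tz":0,"yaw":0},{"grip":8.5,"tx":0,"ty":0,"tz":0,"yaw":0}]' 40
python3 - <<'E'
from m import *
tool((.461,-.155,.018),99.1)
I,K,T=cam("wrist")
A=rect(I,K,T,.37,.56,-.25,-.06,2000,.004); B=rect(I,K,T,.37,.56,-.25,-.06,2000,.045)
J,K2,T2=cam("scene")
cv2.imwrite("pics/w13.png",np.hstack([A,B]))
S=cv2.resize(J[120:310,90:400],(800,490),interpolation=2);cv2.imwrite("pics/fin_s.png",S)
J3,_,_=cam("side");S3=cv2.resize(J3[150:320,230:420],(420,376),interpolation=2)
cv2.imwrite("pics/w13.png",np.hstack([cv2.resize(A,(376,376)),S3]))
for n,(i,k,t) in dict(w=(I,K,T),sc=(J,K2,T2)).items():
    print(n,"pad",*purple(i,k,t,(.476,.186),.03))
E
```

```text
t: 32.8
eef_pos: [0.4616, -0.1553, 0.0178]
tool_rot: [-0.001, 0.649, 0.761, -0.002]
contact_force: [-4.4, 1.6, 8.6]
gripper_width: 0.702
t: 33.3
eef_pos: [0.4617, -0.1553, 0.0172]
tool_rot: [-0.001, 0.649, 0.761, -0.001]
contact_force: [-0.2, 0.1, 0.8]
gripper_width: 0.999
t: 33.8
eef_pos: [0.4617, -0.1548, 0.184]
tool_rot: [-0.002, 0.648, 0.761, -0.001]
contact_force: [0.9, -0.6, 0.2]
gripper_width: 0.993
t: 34.1
eef_pos: [0.4628, -0.1554, 0.2233]
tool_rot: [-0.0, 0.649, 0.761, -0.001]
contact_force: [-0.8, 0.2, -0.3]
gripper_width: 0.996
t 34.1 tcp [ 0.4628 -0.1554  0.2233] jaw ang 99.09 shift cm [ 0.1  -0.12 20.53] yaw -0.005497407241122687 q7 1.77 F [-0.8  0.2 -0.3] grip 8.5
w pad [0.4746 0.1715 0.0892 0.074 ] 139.8
sc pad [0.4838 0.179  0.1109 0.0552] 140.3
```

View pics/w13.png

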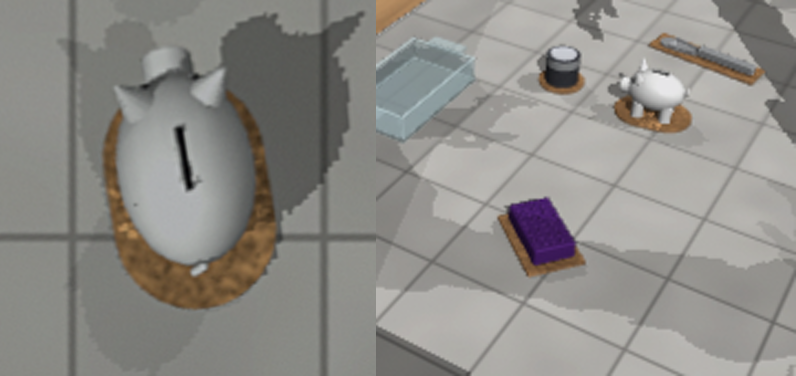

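The piggy stands on its oval mat. The oblique view pushes its top forward, so I'll correct for height using the slot (180,128)–(189,188) and tail (199,268).

```bash
python3 - <<'E'
from m import *
I,K,T=cam("wrist")
a=np.radians(9.1);d=np.array((np.cos(a),np.sin(a)));n=np.array((-d[1],d[0]));c=np.array((.464,-.1545))
s=2000*376/380
def q(cc,r,z):
    u,v=p(K,T,(.56-r/s,-.06-cc/s,.004)); return w(K,T,u,v,z)[:2]
for nm,(cc,r,z,ex) in dict(slotfront=(180,128,.075,9.2),slotback=(189,188,.075,-17.3),tail=(199,268,.045,-49.7)).items():
    X=q(cc,r,z);print(nm,"along",((X-c)@d*1000).round(1),"expected",ex,"lat",((X-c)@n*1000).round(1))
o=get_obs();print(o["t"],o["contact_force"])
E
```

```text
slotfront along 8.3 expected 9.2 lat -1.3
slotback along -16.3 expected -17.3 lat -1.0
tail along -45.1 expected -49.7 lat 0.2
34.3 [ 0.68300764  0.24430258 -0.33504309]
```

```bash
python3 -c "
from station import *
print(hand_in())"
```

```text
the job is handed in; nothing more can be done
None
```

I put the scrub pad, the 170 mm lifter and the tin back on their mats, then stood the piggy bank on its oval mat last. I handed the job in at about 34 s of the 106 s allowed. The baking dish, the plant and the larger look-alike lifter were not touched.

What the last checks showed:
- **Scrub pad:** lined up with its mat to within 0.5°, but about 2.5 mm off centre lengthwise, with 7 mm or more of cork left all round. I left it there because the piggy bank had to go last.
- **Lifter:** straight on its mat, about 1.5 mm off centre sideways, with about 10 mm of cork at each end. The first grip was too shallow, so I let go and gripped it again lower before lifting.
- **Tin:** standing, within about 1 mm of the centre of its mat.
- **Piggy bank:** standing level and never tipped, and the coin slot puts it within about 1 mm of centre. The tail pixel disagreed by about 4–5 mm lengthwise; I trusted the slot, because the tail's height was only a guess.

After the piggy bank was placed, the scene and wrist cameras gave pad positions several millimetres off the earlier close-up. Those views were too oblique to trust, so I went by the close-up. I did not re-measure the lifter or the tin after the piggy bank was placed, but the last side view shows both in place.

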